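# Key on the code reader and present a valve to it

## Task

Switch the code reader on: take the key from its holder, push it fully home in the key switch and turn it clockwise to the stop, leaving it in there. Then pick up the solenoid valve with the square coil, lift it clear over the steel beam without knocking it and hold it level over the reader's glass, centred, its ports along the glass's long side, about a centimetre above the glass; neither the glass nor the frame around it may be touched by the valve. Finish while still holding it there, and leave everything else on the bench in place.

Things in the scene. Friction and masses are not known exactly. Their poses are not given: they have to be found in the camera images.
- key: Loose key, 70 mm tall, standing upright in a slot of its holder. Origin: centre of the blade's bottom tip; z up along the key. Steel blade 12 mm (x) by 6 mm (y), 28 mm long with a narrowed last 2 mm; above it a shoulder 20 x 14 mm from 28 to 33 mm; above that a flat black bow 36 mm wide (x), 9 mm thick (y), from 33 to 70 mm: grip it across its thickness. 50 g. It works either way round.
- holder: Fixed grey block 50 x 50 x 40 mm high in which the key stands, its shoulder resting on the top. Origin: centre of the underside. The key lifts straight out.
- slot (a point): Centre of the mouth of the key slot, 57 mm above the bench, in the top of the round steel cylinder (34 mm across) that stands 11 mm proud of a grey switch box 80 x 80 x 46 mm. The slot is 14 mm along this frame's x by 8 mm along y, chamfered 2 mm, 32 mm deep (the dark dust shutter seen 4 mm down gives way freely); the frame is fixed to the cylinder and turns with it; z up. A key fully home has its shoulder on the mouth and its tip 28 mm below it.
- rotor (a joint): Angle of the key cylinder, rad: grows clockwise seen from above, from 0 to its stop at 1.3 (on). Starts at 0 to 0.2. It has about 0.05 N m of friction and stays where it is left. The key has about 0.2 rad of play in the slot, so to reach the stop turn the key about 0.2 rad farther than the cylinder has to go.
- valve: The solenoid valve to present: brass body 52 x 36 x 30 mm with a round port at each end (76 mm over the ports, along its x), and on top of it a black coil of square plan, 34 x 34 mm, from 30 to 76 mm height, with a grey connector block on the coil's -x side (26 mm wide, out to x = -35 mm, 43 to 67 mm high) and a small stud on top (to 82 mm). Grip the coil across y. 0.3 to 0.6 kg. Origin: centre of the flat underside, z up.
- round_valve: The other valve, to be left alone: the same body but a round coil 40 mm across. Origin: centre of the underside.
- reader: Code reader, fixed on the bench: grey and black box 106 mm (x) by 150 mm (y), 50 mm high in all. Origin: centre of the underside. The glass is recessed in a raised frame: the frame's top is 50 mm above the bench, 16 mm wide all round; the opening is 74 mm along x by 118 mm along y (the long side).
- glass (a point): Centre of the top face of the reader's glass, 30 mm above the bench; axes as the reader's, z up.
- beam: Galvanised shelf beam fixed on the bench across the way, 400 mm long (x), 40 mm thick (y), 82 mm high, between the valves and the key holder on the robot's right and the reader and the key switch on its left. Origin: centre of the underside.
- carton_a: Bystander: carton 90 x 70 x 60 mm. Origin: centre of the underside.
- carton_b: Bystander: carton 80 x 60 x 50 mm. Origin: centre of the underside.
- tape: Bystander: roll of clear tape lying flat, 96 mm across, 40 mm high. Origin: centre of the underside.
- nipple: Bystander: short brass tube standing upright, 30 mm across, 22 mm high. Origin: centre of the underside.
- wrench: Bystander: wrench 170 mm long lying flat along its x. Origin: on the underside, near the middle.
Not all that is in view belongs to the job. Leave any blue look-alike of the valve alone.

How it is judged:
By the outcome, as a careful person would: the job done as asked, in the order asked, and still so for the second after the job is handed in, while the arm keeps its last pose, push and grip.
It also fails if it takes over 72 s, if anything falls off the work surface, if the arm or the gripper's body presses on something with over 40 N, if the wrist force passes 120 N, or if a joint passes its speed limit or range.

## Robot

A 6-joint arm with a two-finger parallel gripper is mounted at the origin on the work surface. World frame = base frame: x ahead of the robot, y to its left, z up, the work surface at z = 0. Lengths are in m, angles in rad, forces in N, time in s.
With the tool pointing down it reaches from about 0.25 to 0.775 m from the base axis. Payload 4 kg.
Tool frame: the origin (TCP) lies on the centre line of the jaws, within the pads' length; the fingertips stand 8 mm ahead of it and the grasp point (between the pads) lies 11 mm behind it; z points along the fingers, y is the direction in which the jaws open and shut (so a half turn about z gives the same grasp; the last joint's range is limited). The gripper opens to 94 mm and grips with 3 to 60 N. Pads are 16 mm wide; open, the fingers measure 119 mm over their backs; the gripper's body (75 mm by 177 mm) begins 78 mm behind the grasp point.
Start: joints at [-1.4, 0.087, 1.371, -0, 1.684, -0.103], TCP at [0.149, -0.53, 0.214] pointing down, gripper open.
Joint ranges: [-3.1, 3.1], [-0.76, 2.03], [0.27, 2.55], [-1.08, 4.22], [0.17, 2.65], [-2.57, 2.57]. Speed limits (rad/s): [2.79, 2.79, 3.14, 3.14, 3.14, 3.14].

## Interface

Orientations are given as [roll, pitch, yaw] about the fixed x, y, z axes, in that order (R = Rz(yaw) Ry(pitch) Rx(roll)).
In Python, from bench import robot, cams, close_job gives the robot as it stands.
- The arm moves only by the tool arm_command, never from a script. Its argument "plan" is one flat list of numbers, 7 for each row, row after row: the shift along the tool's x, y, z in cm, then the turn, a rotation vector about the tool's x, y, z in degrees, then the closure, from 0 (fully open) to 1 (shut). A call has 1 to 8 rows; each row shifts and turns the commanded pose from where the row before left it, along the tool's axes as they then stand; what a row does not reach is not made up. A row lasts 1/8 s, in which the tool goes at most 62.5 mm and 10.7 degrees, less where a joint would pass 70% of its speed; a pose out of reach is approached as far as the arm can. A call with a gripper value outside its range is refused whole. The fingers move at their own pace and stop on an object; the grip force is fixed at half the most. Time passes only in rows, so rows that do not move let the fingers close. It gives the time, the measured TCP pose, the force and the opening at its end, in the units of the state.
- robot.get_obs(): the state, without advancing time (a new reading comes with each control period).
- cams.snapshot(name): name is "scene" or "top" or "wrist"; returns a dict with "pixels" (420x560x3 uint8, red, green, blue), "fov_y" (degrees; the focal length in pixels is half the picture's height over the tangent of half this angle, whatever the lens; pixels are square), "cx", "cy" (the principal point, pixels), "camera_from_world" (4x4, takes a point from world to camera coordinates); the wrist camera has in their place "tool_from_camera" (4x4, takes a point from camera to tool coordinates, whose origin is the TCP and whose axes are the flange's). Camera axes: x right, y up, looking along -z (the intrinsics and any distortion apply to the point x, -y, -z); pixel columns grow to the right and rows downward; lengths in m; the calibration is good to about 2 mm. The wrist camera is an equidistant fisheye: a pixel r from the principal point sees the ray r / f radians off the axis. A picture is of the moment at which its call begins: read the wrist's pose just before it. There is no depth.
- close_job(): hands the job in, once; it reports no verdict.
The state is a dict: "time": time; "joint_positions": joint angles; "qvel": joint speeds; "joint_torque": joint torques, N m; "tool_pos": TCP position; "ee_rot": TCP orientation; "wrist_force": force on the tool from outside, world axes, zero at the start; "wrist_torque": the same for the moment, N m; "width": finger opening in m.
Only numpy, scipy, OpenCV 4.12 (cv2) and the standard library are available. Lean on these libraries where they do the work, as an engineer would, in place of code of your own. Each camera call takes 0.05 s, during which the arm holds its last target.

## Working session

There is one attempt and no reset: what is moved stays moved. The work goes in short steps, Python scripts to look and compute and a tool call to move; the robot and the scene stay as the last step left them, time stands still between calls to the robot, and variables do not carry over. Pictures are saved under pics/ and viewed, and the job is handed in when it is done.

Besides the shell and the picture viewer there is one more tool, called after "Call:" by a JSON object that holds its "fn" and its "kwargs", one argument or row to a line. arm_command: Moves the arm, as the interface text tells. Its arguments: {"type":"object","properties":{"plan":{"type":"array","items":{"type":"number"}}},"required":["plan"]}

```bash
ls; mkdir -p pics; python3 - <<'E'
from bench import robot,cams
import cv2,numpy as np
print(robot.get_obs())
for n in ["scene","top","wrist"]:
    s=cams.snapshot(n); cv2.imwrite(f"pics/{n}0.png",s["pixels"][:,:,::-1])
    print(n,{k:v for k,v in s.items() if k!="pixels"})
E
```

```text
pics
{'time': 0.0, 'joint_positions': array([-1.40009256e+00,  8.79675332e-02,  1.37223302e+00, -1.52439984e-05,
        1.68357667e+00, -1.03118238e-01]), 'qvel': array([-4.23798285e-04,  4.68321748e-05, -1.14275762e-03, -1.59575587e-03,
        4.22723317e-04, -3.62505960e-04]), 'joint_torque': array([-8.78783885e-04, -3.40170157e+01, -3.02431870e+01,  7.17225415e-02,
        3.29451088e-02, -1.52101761e-04]), 'tool_pos': array([ 0.14861941, -0.5290007 ,  0.21230807]), 'ee_rot': array([-3.13941813e+00, -2.09799305e-04,  2.73820082e-01]), 'wrist_force': array([-0.02247322,  0.032776  ,  0.02862361]), 'wrist_torque': array([ 0.01771379, -0.05213523,  0.00685683]), 'width': 0.09372913128239545}
scene {'fov_y': 49.823082455183474, 'cx': 280.99417510831404, 'cy': 213.26639186579627, 'camera_from_world': array([[-0.85144609,  0.52409331, -0.01912482,  0.45092927],
       [-0.34544575, -0.5330293 ,  0.77236455,  0.11308642],
       [ 0.39459701,  0.66423336,  0.63489152, -1.65252625],
       [ 0.        ,  0.        ,  0.        ,  1.        ]])}
top {'fov_y': 44.22632814603571, 'cx': 286.39726485103307, 'cy': 204.205970347372, 'camera_from_world': array([[ 3.69894063e-03, -9.99993084e-01, -3.87119605e-04,
        -2.33483070e-02],
       [ 9.97445099e-01,  3.66189714e-03,  7.13432937e-02,
        -5.10254141e-01],
       [-7.13413827e-02, -6.50025161e-04,  9.97451745e-01,
        -1.42522275e+00],
       [ 0.00000000e+00,  0.00000000e+00,  0.00000000e+00,
         1.00000000e+00]])}
wrist {'fov_y': 65.70646984690485, 'cx': 278.8401641600501, 'cy': 211.2121839444077, 'tool_from_camera': array([[ 1.05271503e-04,  9.68422646e-01,  2.49314194e-01,
         7.35721676e-02],
       [ 9.99999852e-01, -2.35189529e-04,  4.91313295e-04,
         3.14632943e-04],
       [ 5.34435009e-04,  2.49314106e-01, -9.68422527e-01,
        -1.71127150e-01],
       [ 0.00000000e+00,  0.00000000e+00,  0.00000000e+00,
         1.00000000e+00]])}
```

View pics/scene0.png

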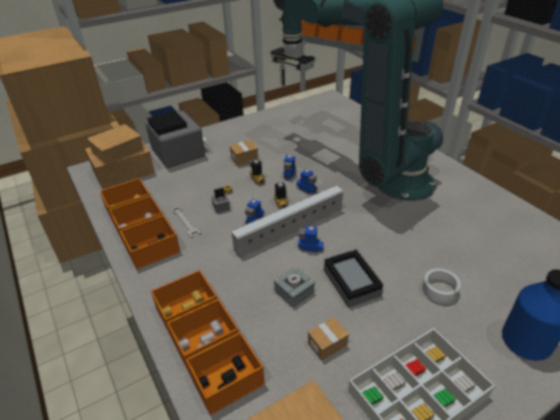

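View pics/top0.png

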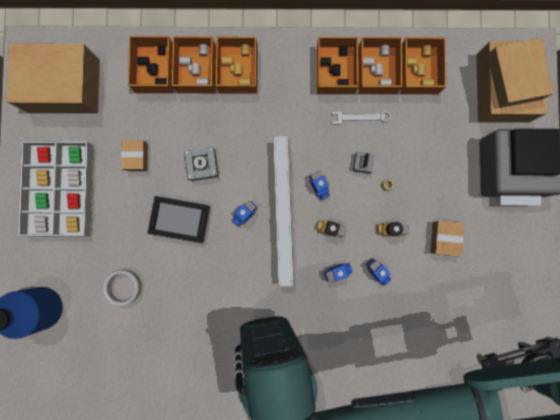

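View pics/wrist0.png

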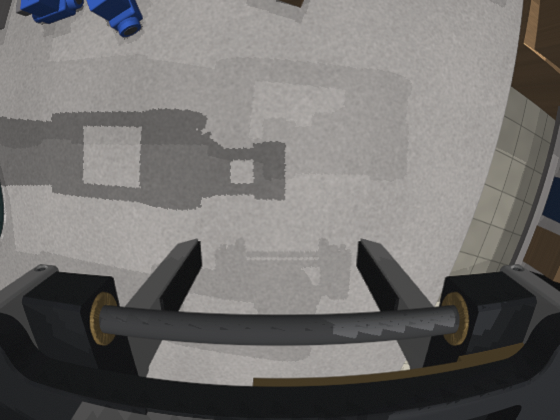

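```bash
cat > h.py <<'E'
import numpy as np,cv2
from scipy.spatial.transform import Rotation as R
W,H=560,420
def f_of(s): return H/2/np.tan(np.radians(s["fov_y"]/2))
def ray(s,u,v):
    """static cam: origin,dir world"""
    f=f_of(s); M=np.linalg.inv(s["camera_from_world"])
    d=np.array([(u-s["cx"])/f,-(v-s["cy"])/f,-1.])
    return M[:3,3],M[:3,:3]@d
def pt(s,u,v,z):
    o,d=ray(s,u,v); return o+d*(z-o[2])/d[2]
def proj(s,p):
    f=f_of(s); c=s["camera_from_world"]@np.r_[p,1]
    return np.array([s["cx"]+f*c[0]/-c[2], s["cy"]-f*c[1]/-c[2]])
def T_tool(o):
    T=np.eye(4);T[:3,:3]=R.from_euler('xyz',o["ee_rot"]).as_matrix();T[:3,3]=o["tool_pos"];return T
def wray(s,T,u,v):
    f=f_of(s); x=u-s["cx"];y=v-s["cy"];r=np.hypot(x,y)+1e-12;th=r/f
    d=np.array([np.sin(th)*x/r,-np.sin(th)*y/r,-np.cos(th)])
    M=T@s["tool_from_camera"]; return M[:3,3],M[:3,:3]@d
def wpt(s,T,u,v,z):
    o,d=wray(s,T,u,v); return o+d*(z-o[2])/d[2]
def wproj(s,T,p):
    f=f_of(s); c=np.linalg.inv(T@s["tool_from_camera"])@np.r_[p,1]
    x,y,z=c[0],-c[1],-c[2]; rr=np.hypot(x,y); th=np.arctan2(rr,z)
    return np.array([s["cx"]+f*th*x/rr,s["cy"]+f*th*y/rr])
def crop(img,x0,y0,w,h,k,name):
    c=cv2.resize(img[y0:y0+h,x0:x0+w,::-1],None,fx=k,fy=k,interpolation=cv2.INTER_CUBIC)
    for i in range(0,w,10):
        cv2.line(c,(i*k,0),(i*k,4 if (x0+i)%50 else 12),(0,255,255),1)
        if (x0+i)%20==0: cv2.putText(c,str(x0+i),(i*k,20),0,.4,(0,255,255),1)
    for i in range(0,h,10):
        cv2.line(c,(0,i*k),(4,i*k),(0,255,255),1)
        if (y0+i)%20==0: cv2.putText(c,str(y0+i),(6,i*k+4),0,.4,(0,255,255),1)
    cv2.imwrite("pics/"+name,c)
E
python3 - <<'E'
from h import *
a=cv2.imread("pics/top0.png")[:,:,::-1]
crop(a,290,130,160,120,5,"t_r.png")
crop(a,140,130,160,120,5,"t_l.png")
a=cv2.imread("pics/scene0.png")[:,:,::-1]
crop(a,190,130,160,120,5,"s_r.png")
E
```

```text
(no output)
```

View pics/t_r.png

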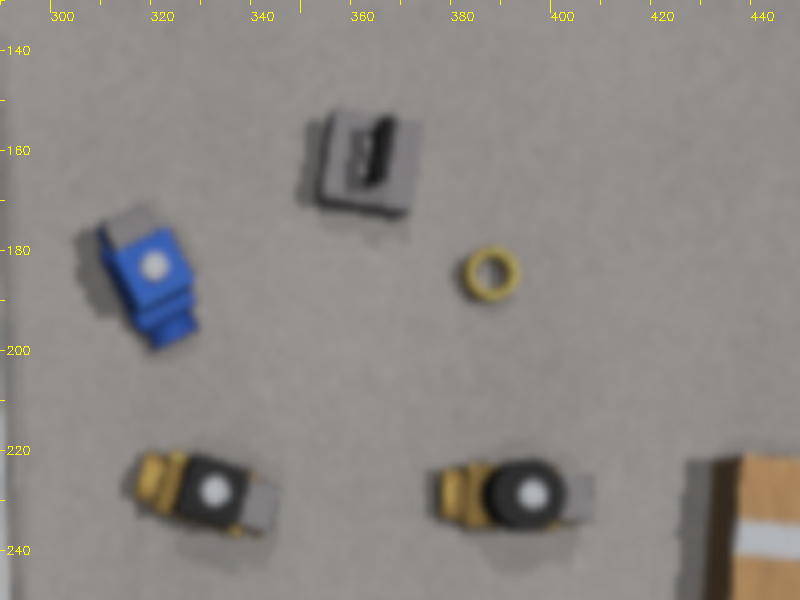

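View pics/t_l.png

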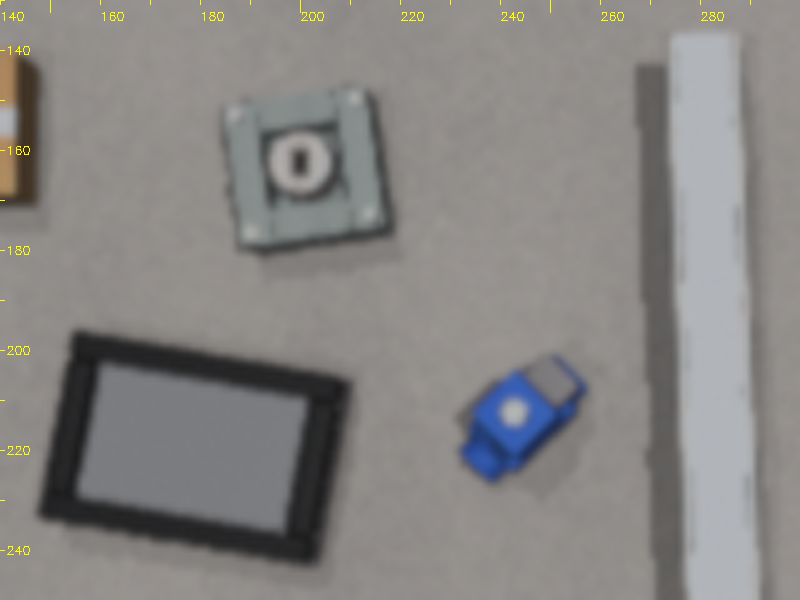

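View pics/s_r.png

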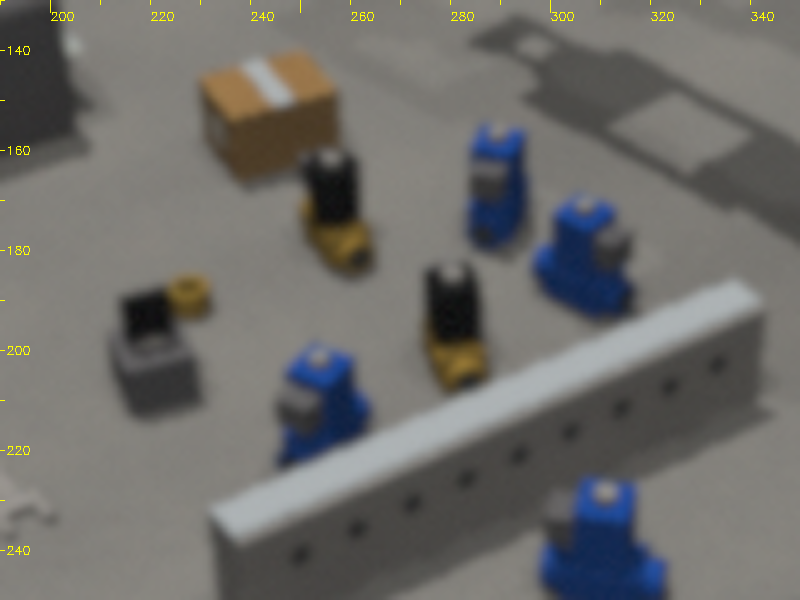

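```bash
python3 - <<'E'
from h import *
from bench import cams,robot
s=cams.snapshot("top")
def P(n,u,v,z): print(n,pt(s,u,v,z).round(4))
P("valve stud",332.6,228,.082)
print("coil corners")
for c in [(328,220.8),(340.5,224),(336,236),(323.5,233)]: P("c",*c,.076)
P("port",319.5,225,.015)
P("conn far",342.5,231,.067)
P("key top L",365.5,154,.082);P("key top R",363.5,167,.082)
P("key top a",367,153.5,.082);P("key top b",364,167,.082)
for c in [(356,151.5),(374,154),(371,172.5),(353.5,170)]: P("holder",*c,.04)
P("slot",197.5,162.5,.057)
for c in [(187,153),(211,150),(214,173),(190,177)]: P("bolts",*c,.046)
for c in [(154,196),(209,206),(202.5,242.5),(147.5,233)]: P("frame",*c,.05)
for c in [(157.5,203),(199,210),(194.5,236.5),(153,229)]: P("glass/op",*c,.03)
for c in [(272,136.5),(286,136.5),(289.5,250)]: P("beam",*c,.082)
P("nipple",387,184.5,.022); P("blue",319,183,.082);P("blue2",241,212,.082)
E
```

```text
valve stud [ 0.4428 -0.1447  0.082 ]
coil corners
c [ 0.4621 -0.1329  0.076 ]
c [ 0.4537 -0.1663  0.076 ]
c [ 0.4216 -0.1542  0.076 ]
c [ 0.4295 -0.1209  0.076 ]
port [ 0.4527 -0.1141  0.015 ]
conn far [ 0.4352 -0.1726  0.067 ]
key top L [ 0.6418 -0.2336  0.082 ]
key top R [ 0.6066 -0.228   0.082 ]
key top a [ 0.6432 -0.2377  0.082 ]
key top b [ 0.6066 -0.2293  0.082 ]
holder [ 0.6559 -0.2138  0.04  ]
holder [ 0.6491 -0.2636  0.04  ]
holder [ 0.5975 -0.2549  0.04  ]
holder [ 0.6042 -0.2066  0.04  ]
slot [0.621  0.2219 0.057 ]
bolts [0.649  0.2532 0.046 ]
bolts [0.6576 0.1872 0.046 ]
bolts [0.5937 0.178  0.046 ]
bolts [0.5824 0.2438 0.046 ]
frame [0.5292 0.3406 0.05  ]
frame [0.5024 0.1898 0.05  ]
frame [0.4029 0.2061 0.05  ]
frame [0.4281 0.3561 0.05  ]
glass/op [0.5115 0.3357 0.03  ]
glass/op [0.4925 0.2204 0.03  ]
glass/op [0.4193 0.2316 0.03  ]
glass/op [0.4395 0.3466 0.03  ]
beam [0.6885 0.018  0.082 ]
beam [ 0.6887 -0.0198  0.082 ]
beam [ 0.384  -0.0302  0.082 ]
nipple [ 0.5663 -0.3022  0.022 ]
blue [ 0.563  -0.1086  0.082 ]
blue2 [0.4845 0.0995 0.082 ]
```

```bash
cat > plan.py <<'E'
import numpy as np
from scipy.spatial.transform import Rotation as R
from bench import robot
def go(p,yaw,n,p0=None,yaw0=None,level=True):
    """rows from current to target: p world, yaw rad (tool down), n rows"""
    o=robot.get_obs()
    r0=R.from_euler('xyz',o["ee_rot"]); p0=o["tool_pos"] if p0 is None else np.array(p0)
    print("now",p0.round(4),np.degrees(o["ee_rot"]).round(2),"F",o["wrist_force"].round(1),"w",round(o["width"],4),"t",o["time"],"q",o["joint_positions"].round(3))
    r1=R.from_euler('xyz',[np.pi,0,yaw])
    rv=(r0.inv()*r1).as_rotvec(); step=R.from_rotvec(rv/n)
    d=(np.array(p)-p0)/n; r=r0
    for i in range(n):
        s=r.inv().apply(d)*100
        print(s.round(2),np.degrees(rv/n).round(2)); r=r*step
E
python3 - <<'E'
from plan import *
go([.625,-.232,.23],2.96,16)
E
```

```text
now [ 0.1487 -0.5292  0.2128] [-1.7992e+02 -1.0000e-02  1.5690e+01] F [-0.4  0.2  0.2] w 0.094 t 0.2 q [-1.4    0.088  1.372 -0.     1.684 -0.103]
[ 3.37 -0.98 -0.11] [-0.   -0.01 -9.62]
[ 3.49 -0.41 -0.11] [-0.   -0.01 -9.62]
[ 3.5   0.18 -0.11] [-0.   -0.01 -9.62]
[ 3.42  0.76 -0.11] [-0.   -0.01 -9.62]
[ 3.25  1.33 -0.11] [-0.   -0.01 -9.62]
[ 2.98  1.85 -0.11] [-0.   -0.01 -9.62]
[ 2.63  2.32 -0.11] [-0.   -0.01 -9.62]
[ 2.21  2.73 -0.11] [-0.   -0.01 -9.62]
[ 1.72  3.06 -0.11] [-0.   -0.01 -9.62]
[ 1.18  3.3  -0.11] [-0.   -0.01 -9.62]
[ 0.61  3.45 -0.11] [-0.   -0.01 -9.62]
[ 0.03  3.51 -0.11] [-0.   -0.01 -9.62]
[-0.56  3.46 -0.11] [-0.   -0.01 -9.62]
[-1.13  3.32 -0.11] [-0.   -0.01 -9.62]
[-1.67  3.09 -0.11] [-0.   -0.01 -9.62]
[-2.16  2.76 -0.11] [-0.   -0.01 -9.62]
```

Call:
{"fn": "arm_command", "kwargs": {
  "plan": [3.4,-1.0,-0.1,0,0,-9.6,0,3.5,-0.4,-0.1,0,0,-9.6,0,3.5,0.2,-0.1,0,0,-9.6,0,3.4,0.8,-0.1,0,0,-9.6,0,3.2,1.3,-0.1,0,0,-9.6,0,3.0,1.9,-0.1,0,0,-9.6,0,2.6,2.3,-0.1,0,0,-9.6,0,2.2,2.7,-0.1,0,0,-9.6,0]
}}

```text
time: 1.2
tool_pos: [0.3879, -0.3813, 0.2213]
ee_rot: [-3.141, -0.0, 1.62]
wrist_force: [0.0, -0.1, 0.3]
width: 0.0941
```

Call:
{"fn": "arm_command", "kwargs": {
  "plan": [1.7,3.1,-0.1,0,0,-9.6,0,1.2,3.3,-0.1,0,0,-9.6,0,0.6,3.5,-0.1,0,0,-9.6,0,0,3.5,-0.1,0,0,-9.6,0,-0.6,3.5,-0.1,0,0,-9.6,0,-1.1,3.3,-0.1,0,0,-9.6,0,-1.7,3.1,-0.1,0,0,-9.6,0,-2.2,2.8,-0.1,0,0,-9.6,0]
}}

```text
time: 2.2
tool_pos: [0.6285, -0.2339, 0.2291]
ee_rot: [-3.142, -0.001, 2.96]
wrist_force: [0.8, 0.1, -0.3]
width: 0.094
```

```bash
cat > look.py <<'E'
import sys
from h import *
from bench import robot,cams
import pickle
n=sys.argv[1]
o=robot.get_obs(); s=cams.snapshot("wrist")
pickle.dump((o,s),open(f"{n}.pkl","wb"))
cv2.imwrite(f"pics/{n}.png",s["pixels"][:,:,::-1])
print(o["tool_pos"].round(4),np.degrees(o["ee_rot"]).round(2),o["time"],o["joint_positions"].round(3),o["wrist_force"].round(2),o["wrist_torque"].round(2),round(o["width"],4))
E
python3 look.py w1
```

```text
[ 0.6285 -0.2339  0.2291] [-1.800e+02 -4.000e-02  1.696e+02] 2.2 [-0.441  0.361  1.013 -0.     1.768 -1.83 ] [ 0.82  0.08 -0.34] [ 0.04 -0.14  0.  ] 0.094
```

View pics/w1.png

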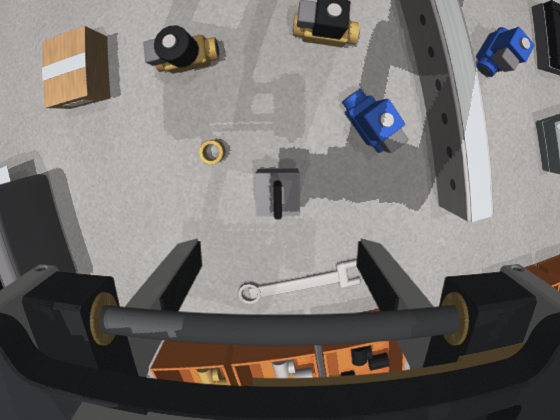

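```bash
python3 - <<'E'
from h import *
import pickle
o,s=pickle.load(open("w1.pkl","rb"))
crop(s["pixels"],230,145,100,85,8,"w1c.png")
E
```

```text
(no output)
```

View pics/w1c.png

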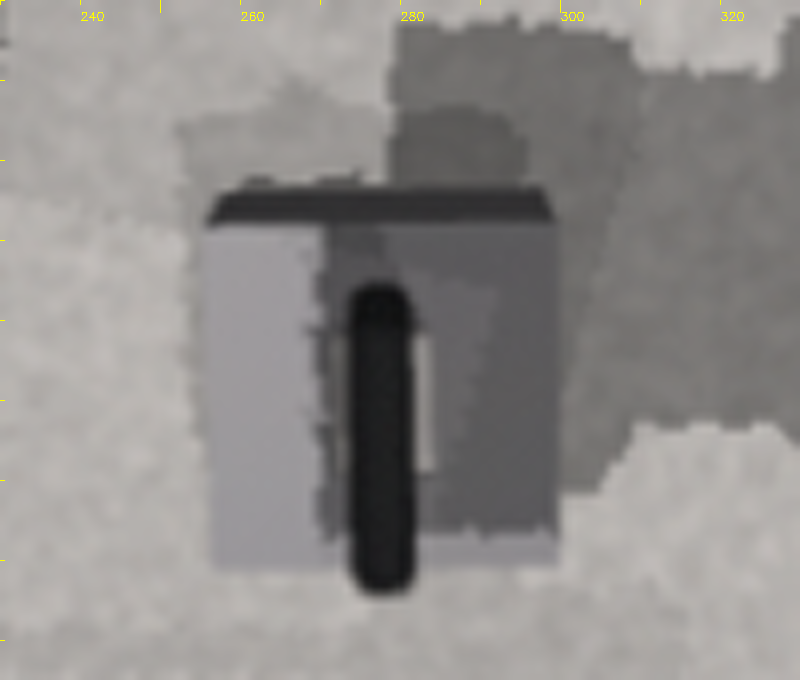

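```bash
python3 - <<'E'
from h import *
import pickle
o,s=pickle.load(open("w1.pkl","rb")); T=T_tool(o)
print("far end top",wpt(s,T,277.8,219.5,.082)); 
print("near low",wpt(s,T,277.2,180.3,.045))
print("side mid low",wpt(s,T,277.2,200,.082))
for c in [(255.7,173),(299.3,173),(300,215.5),(256,215.5)]: print("hold",wpt(s,T,*c,.04).round(4))
c=np.mean([wpt(s,T,*c,.04) for c in [(255.7,173),(299.3,173),(300,215.5),(256,215.5)]],0);print(c)
for yaw in [-.16,-.18,-.2]:
  for ctr in [(.6265,-.2325)]:
    u=np.array([np.cos(yaw),np.sin(yaw),0]); 
    b=np.array([*ctr,0])
    print(yaw,[wproj(s,T,b+u*a+[0,0,z]).round(1) for a,z in [(-.018,.045),(-.018,.082),(.018,.082),(.018,.045)]])
E
```

```text
far end top [ 0.6477915  -0.23802917  0.082     ]
near low [ 0.61382002 -0.23253014  0.045     ]
side mid low [ 0.62769834 -0.23493972  0.082     ]
hold [ 0.6021 -0.2548  0.04  ]
hold [ 0.6109 -0.2069  0.04  ]
hold [ 0.6595 -0.2143  0.04  ]
hold [ 0.6504 -0.2641  0.04  ]
[ 0.6307072  -0.23503448  0.04      ]
-0.16 [array([278.9, 175.4]), array([279. , 180.7]), array([279.8, 215.8]), array([279.6, 207.1])]
-0.18 [array([279.3, 175.3]), array([279.4, 180.7]), array([279.4, 215.8]), array([279.3, 207.1])]
-0.2 [array([279.6, 175.4]), array([279.7, 180.7]), array([279. , 215.8]), array([279. , 207.1])]
```

Call:
{"fn": "arm_command", "kwargs": {
  "plan": [-0.15,-0.07,3.4,0,0,-0.5,0,0,0,3.4,0,0,0,0,0,0,3.4,0,0,0,0,0,0,3.0,0,0,0,0,0,0,0,0,0,0,0]
}}

```text
time: 2.88
tool_pos: [0.6267, -0.2346, 0.0934]
ee_rot: [3.14, -0.008, 2.963]
wrist_force: [-0.8, 0.4, -0.9]
width: 0.0939
```

```bash
python3 look.py w2; python3 - <<'E'
from h import *
import pickle
o,s=pickle.load(open("w2.pkl","rb"));T=T_tool(o)
crop(s["pixels"],200,150,160,120,5,"w2c.png")
E
```

```text
[ 0.6267 -0.2346  0.0934] [179.89  -0.43 169.76] 2.875 [-0.443  0.404  1.225 -0.     1.521 -1.835] [-0.77  0.43 -0.93] [ 0.06 -0.15 -0.05] 0.0939
```

View pics/w2c.png

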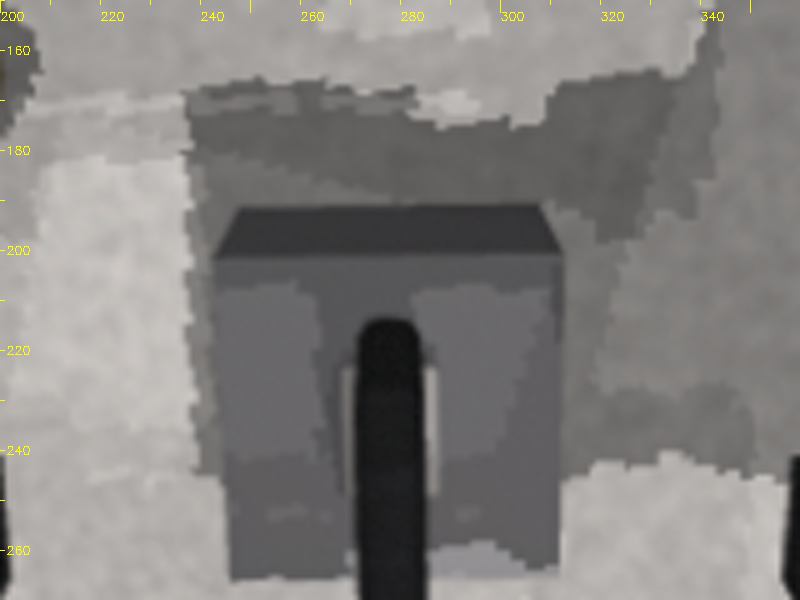

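Call:
{"fn": "arm_command", "kwargs": {
  "plan": [0,0,1.8,0,0,0,0,0,0,1.8,0,0,0,0,0,0,0,0,0,0,0,0,0,0,0,0,0,0]
}}

```text
time: 3.42
tool_pos: [0.6291, -0.2356, 0.0616]
ee_rot: [-3.142, 0.0, 2.963]
wrist_force: [-0.7, -0.4, 0.4]
width: 0.094
```

```bash
python3 look.py w3
```

```text
[ 0.6291 -0.2356  0.0616] [-1.7999e+02  1.0000e-02  1.6979e+02] 3.425 [-0.443  0.423  1.263 -0.     1.455 -1.835] [-0.67 -0.4   0.43] [ 0.07 -0.11 -0.01] 0.094
```

View pics/w3.png

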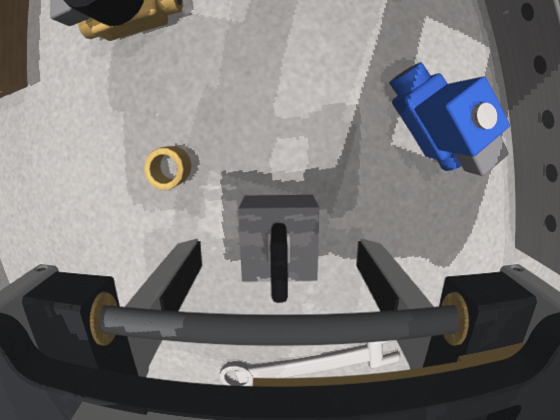

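Call:
{"fn": "arm_command", "kwargs": {
  "plan": [-0.1,0,0.4,0,0,0,0,0,0,0,0,0,0,1,0,0,0,0,0,0,1,0,0,0,0,0,0,1,0,0,0,0,0,0,1,0,0,0,0,0,0,1,0,0,0,0,0,0,1,0,0,0,0,0,0,1]
}}

```text
time: 4.47
tool_pos: [0.63, -0.2358, 0.0575]
ee_rot: [-3.142, 0.0, 2.963]
wrist_force: [-0.9, 0.6, -1.0]
width: 0.0274
```

```bash
python3 look.py w4
```

```text
[ 0.63   -0.2358  0.0575] [-180.      0.    169.79] 4.475 [-0.442  0.428  1.265 -0.     1.448 -1.835] [-0.88  0.62 -0.97] [ 0.02 -0.1   0.01] 0.0274
```

View pics/w4.png

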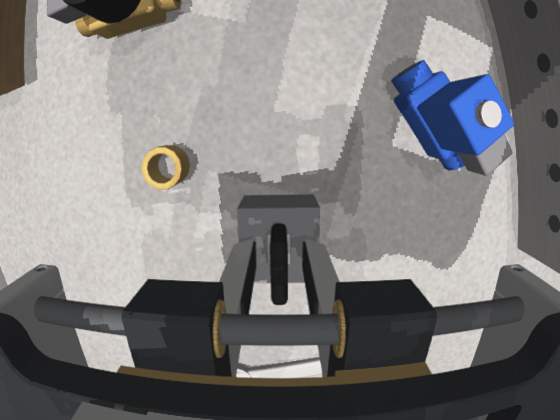

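Call:
{"fn": "arm_command", "kwargs": {
  "plan": [0,0,0,0,0,0,1,0,0,0,0,0,0,1,0,0,0,0,0,0,1,0,0,0,0,0,0,1]
}}

```text
time: 5.03
tool_pos: [0.63, -0.2358, 0.0575]
ee_rot: [-3.141, 0.0, 2.963]
wrist_force: [-0.4, 0.6, 0.7]
width: 0.0086
```

```bash
python3 look.py w5
```

```text
[ 0.63   -0.2358  0.0575] [-179.99    0.    169.79] 5.025 [-0.442  0.428  1.265 -0.     1.448 -1.835] [-0.36  0.59  0.73] [ 0.08 -0.12  0.06] 0.0086
```

View pics/w5.png

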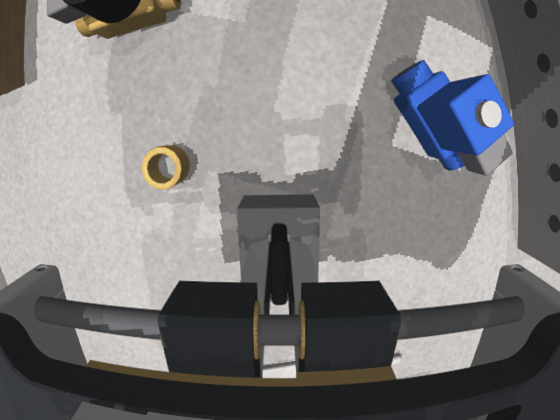

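Call:
{"fn": "arm_command", "kwargs": {
  "plan": [0,0,-1.0,0,0,0,1,0,0,-2.0,0,0,0,1,0,0,-3,0,0,0,1,0,0,-4,0,0,0,1,0,0,-4,0,0,0,1,0,0,-2,0,0,0,1,0,0,0,0,0,0,1]
}}

```text
time: 5.95
tool_pos: [0.6311, -0.2363, 0.2222]
ee_rot: [-3.139, 0.007, 2.963]
wrist_force: [-0.1, 0.0, -0.8]
width: 0.0087
```

```bash
python3 look.py w6;python3 - <<'E'
from plan import *
go([.621,.215,.225],np.pi,12)
E
```

```text
[ 0.6311 -0.2363  0.2222] [-179.88    0.41  169.79] 5.95 [-0.442  0.362  1.024 -0.     1.747 -1.835] [-0.11  0.04 -0.81] [ 0.   -0.13 -0.02] 0.0087
now [ 0.6304 -0.2359  0.2196] [-179.94    0.19  169.79] F [ 0.9  0.6 -0.2] w 0.0087 t 6.0 q [-0.442  0.364  1.028 -0.     1.747 -1.835]
[ 0.74  3.68 -0.05] [-0.01  0.02 -0.85]
[ 0.69  3.7  -0.05] [-0.01  0.02 -0.85]
[ 0.63  3.7  -0.05] [-0.01  0.02 -0.85]
[ 0.58  3.71 -0.05] [-0.01  0.02 -0.85]
[ 0.52  3.72 -0.05] [-0.01  0.02 -0.85]
[ 0.47  3.73 -0.05] [-0.01  0.02 -0.85]
[ 0.41  3.74 -0.05] [-0.01  0.02 -0.85]
[ 0.36  3.74 -0.05] [-0.01  0.02 -0.85]
[ 0.3   3.75 -0.05] [-0.01  0.02 -0.85]
[ 0.25  3.75 -0.05] [-0.01  0.02 -0.85]
[ 0.19  3.75 -0.05] [-0.01  0.02 -0.85]
[ 0.13  3.76 -0.05] [-0.01  0.02 -0.85]
```

View pics/w6.png

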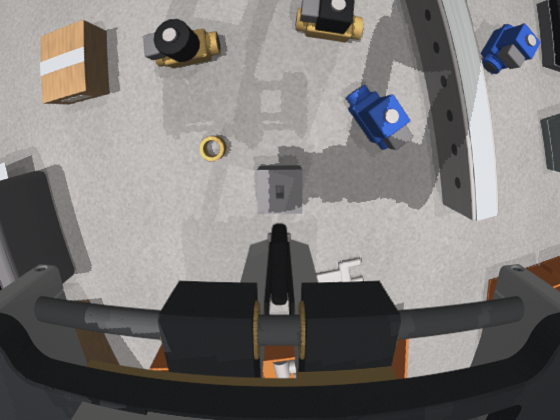

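Call:
{"fn": "arm_command", "kwargs": {
  "plan": [0.7,3.7,0,0,0,-0.8,1,0.7,3.7,0,0,0,-0.8,1,0.6,3.7,0,0,0,-0.8,1,0.6,3.7,0,0,0,-0.8,1,0.5,3.7,0,0,0,-0.8,1,0.5,3.7,0,0,0,-0.9,1,0.4,3.7,0,0,0,-0.9,1,0.4,3.7,0,0,0,-0.9,1]
}}

```text
time: 7.0
tool_pos: [0.6234, 0.0648, 0.2155]
ee_rot: [-3.141, -0.003, 3.081]
wrist_force: [-0.3, 0.3, -0.4]
width: 0.0088
```

Call:
{"fn": "arm_command", "kwargs": {
  "plan": [0.3,3.8,0,0,0,-0.9,1,0.3,3.8,0,0,0,-0.9,1,0.2,3.8,0,0,0,-0.9,1,0.1,3.8,0,0,0,-0.9,1,0,0,0,0,0,0,1,0,0,0,0,0,0,1]
}}

```text
time: 7.75
tool_pos: [0.6207, 0.2152, 0.2161]
ee_rot: [-3.14, -0.002, -3.14]
wrist_force: [0.4, 0.4, 0.3]
width: 0.0088
```

```bash
python3 look.py w7;python3 - <<'E'
from h import *
import pickle
o,s=pickle.load(open("w7.pkl","rb"))
crop(s["pixels"],200,120,160,120,5,"w7c.png")
E
```

```text
[0.6207 0.2152 0.2161] [-1.7992e+02 -1.3000e-01 -1.7992e+02] 7.75 [ 2.480e-01  3.310e-01  1.077e+00 -1.000e-03  1.736e+00 -1.324e+00] [0.4  0.36 0.26] [ 0.01 -0.19  0.  ] 0.0088
```

View pics/w7.png

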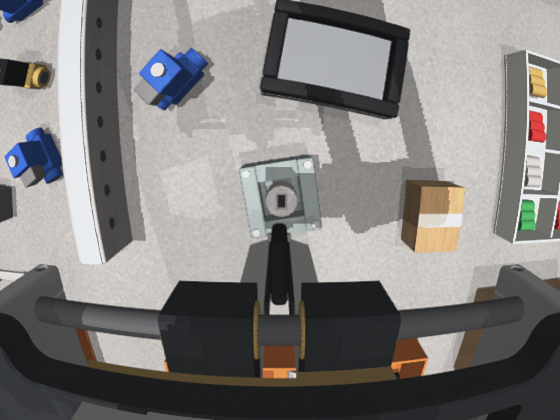

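View pics/w7c.png

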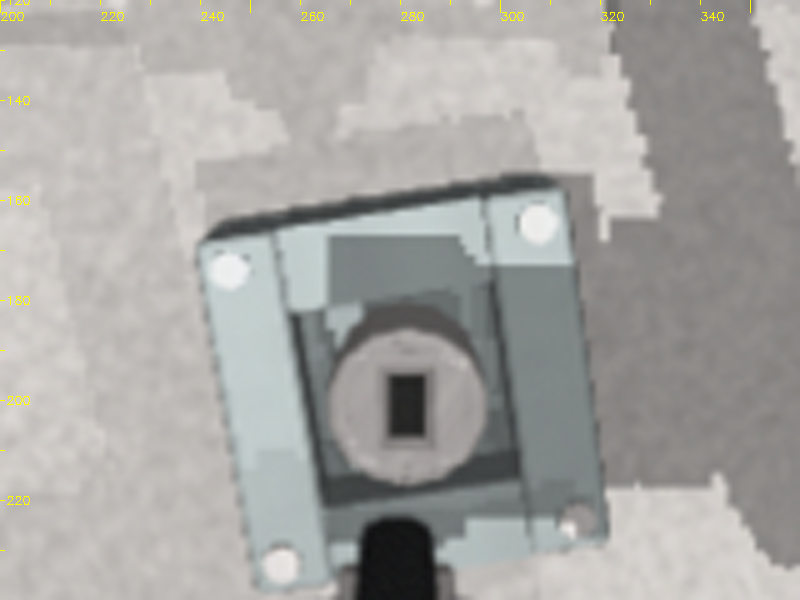

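```bash
python3 - <<'E'
from h import *
import pickle
o,s=pickle.load(open("w7.pkl","rb"));T=T_tool(o);I=np.eye(4)
for dx in [-.002,0,.002]: print(dx,[wproj(s,I,np.array([.018+dx,0,z])).round(1) for z in (-.0245,.0125)], wproj(s,I,np.array([.010+dx,0,.0175])).round(1))
print("slot",wpt(s,T,280.7,201,.057),[wpt(s,T,*c,.057).round(4) for c in [(280.3,193),(281,209.3),(276,201),(286.2,201)]])
print("cyl",wpt(s,T,281,201.3,.057))
o1,s1=pickle.load(open("w6.pkl","rb"));T1=T_tool(o1)
crop(s1["pixels"],230,150,100,80,8,"w6c.png")
E
```

```text
-0.002 [array([278.6, 246.2]), array([278.6, 224. ])] [278.6 234.1]
0 [array([278.6, 242.3]), array([278.6, 220.7])] [278.6 231. ]
0.002 [array([278.6, 238.3]), array([278.6, 217.4])] [278.6 227.9]
slot [0.62360959 0.21720058 0.057     ] [array([0.6151, 0.2168, 0.057 ]), array([0.6325, 0.2175, 0.057 ]), array([0.6236, 0.2123, 0.057 ]), array([0.6236, 0.2229, 0.057 ])]
cyl [0.62392921 0.21751387 0.057     ]
```

View pics/w6c.png

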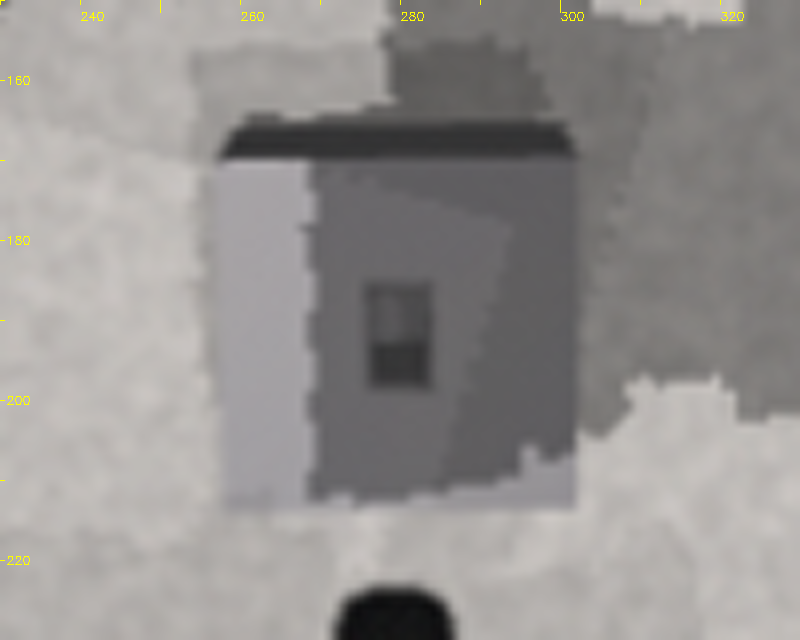

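```bash
python3 - <<'E'
from h import *
import pickle
o1,s1=pickle.load(open("w6.pkl","rb"));T1=T_tool(o1)
h=wpt(s1,T1,279.7,191.7,.04); print("hslot",h)
print("hold",np.mean([wpt(s1,T1,*c,.04) for c in [(257.5,169.5),(302,169.5),(302.2,213.5),(258,213.5)]],0))
o5,_=pickle.load(open("w5.pkl","rb"));T5=T_tool(o5)
print("in tool at grasp",T5[:3,:3].T@(h-T5[:3,3]))
E
```

```text
hslot [ 0.63055821 -0.23508088  0.04      ]
hold [ 0.63068541 -0.23484216  0.04      ]
in tool at grasp [-0.0004499   0.00076916  0.0174779 ]
```

Call:
{"fn": "arm_command", "kwargs": {
  "plan": [-0.22,0.16,3.4,0,0,0,1,0,0,3.5,0,0,0,1,0,0,2.5,0,0,0,1,0,0,1.0,0,0,0,1,0,0,0,0,0,0,1,0,0,0,0,0,0,1]
}}

```text
time: 8.55
tool_pos: [0.6243, 0.2173, 0.1153]
ee_rot: [3.141, 0.003, -3.141]
wrist_force: [0.2, 0.3, -0.3]
width: 0.0088
```

```bash
python3 look.py w8;python3 - <<'E'
from h import *
import pickle
o,s=pickle.load(open("w8.pkl","rb"))
crop(s["pixels"],220,170,120,100,6,"w8c.png")
E
```

```text
[0.6243 0.2173 0.1153] [ 1.7997e+02  1.7000e-01 -1.7994e+02] 8.55 [ 0.249  0.366  1.231 -0.     1.541 -1.323] [ 0.2   0.32 -0.34] [ 0.06 -0.08 -0.01] 0.0088
```

View pics/w8c.png

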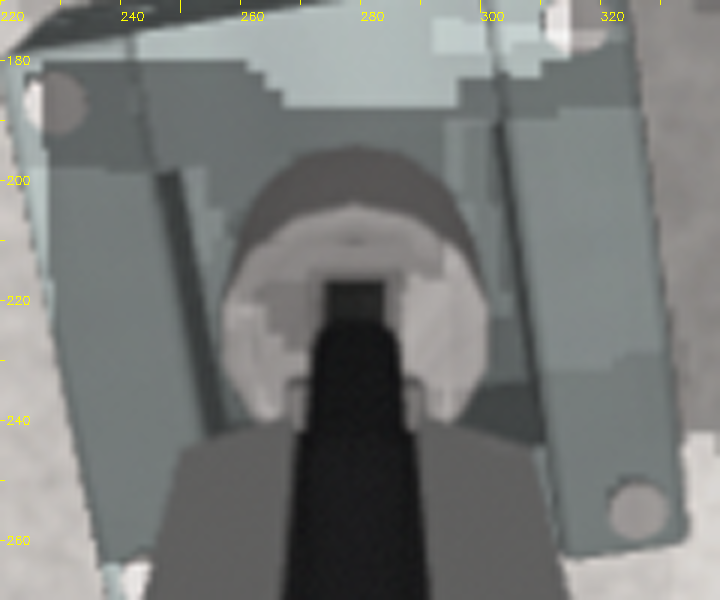

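```bash
python3 - <<'E'
from h import *
import pickle
o,s=pickle.load(open("w8.pkl","rb"));T=T_tool(o)
print("cyl near",wpt(s,T,278,204.3,.057)+[.017,0,0],"slot chamf edge",wpt(s,T,278,215,.057)+[.009,0,0],"inner",wpt(s,T,278,217,.057)+[.007,0,0])
print("cyl L/R",wpt(s,T,256.8,226,.057),wpt(s,T,299.8,226,.057)); print("slot LR",wpt(s,T,272.2,220,.055),wpt(s,T,283.3,220,.055))
E
```

```text
cyl near [0.62440547 0.21683849 0.057     ] slot chamf edge [0.62444767 0.21684212 0.057     ] inner [0.62396654 0.21684275 0.057     ]
cyl L/R [0.62389685 0.201176   0.057     ] [0.62387384 0.23295721 0.057     ]
slot LR [0.61984233 0.21254636 0.055     ] [0.61983606 0.22076649 0.055     ]
```

Call:
{"fn": "arm_command", "kwargs": {
  "plan": [0,0,0.3,0,0,0,1,0,0,0,0,0,0,1,0,0,0,0,0,0,1]
}}

```text
time: 8.98
tool_pos: [0.6233, 0.2175, 0.1105]
ee_rot: [-3.141, 0.0, -3.14]
wrist_force: [0.1, -0.2, -0.9]
width: 0.0087
```

Aligned within about 0.5 mm; insert slowly.

Call:
{"fn": "arm_command", "kwargs": {
  "plan": [0.03,-0.05,0.5,0,0,0,1,0,0,0.5,0,0,0,1,0,0,0.4,0,0,0,1,0,0,0,0,0,0,1]
}}

```text
time: 9.48
tool_pos: [0.6226, 0.2168, 0.0956]
ee_rot: [-3.141, -0.001, -3.14]
wrist_force: [0.4, 0.7, -0.1]
width: 0.0091
```

Call:
{"fn": "arm_command", "kwargs": {
  "plan": [0,0,0.5,0,0,0,1,0,0,0.5,0,0,0,1,0,0,0.5,0,0,0,1,0,0,0.3,0,0,0,1,0,0,0,0,0,0,1]
}}

```text
time: 10.1
tool_pos: [0.6228, 0.2169, 0.078]
ee_rot: [-3.141, -0.001, -3.14]
wrist_force: [0.4, -0.1, -0.4]
width: 0.0089
```

Call:
{"fn": "arm_command", "kwargs": {
  "plan": [0,0,0.2,0,0,0,1,0,0,0.15,0,0,0,1,0,0,0.1,0,0,0,1,0,0,0,0,0,0,1,0,0,0,0,0,0,1]
}}

```text
time: 10.72
tool_pos: [0.6231, 0.2169, 0.0744]
ee_rot: [-3.142, 0.0, -3.14]
wrist_force: [-0.9, 0.5, 2.4]
width: 0.0086
```

Call:
{"fn": "arm_command", "kwargs": {
  "plan": [0,0,0.15,0,0,0,1,0,0,0,0,0,0,1,0,0,0,0,0,0,1]
}}

```text
time: 11.1
tool_pos: [0.6231, 0.217, 0.0744]
ee_rot: [3.141, 0.001, -3.14]
wrist_force: [-3.5, -0.8, 6.8]
width: 0.009
```

```bash
python3 look.py w9;python3 - <<'E'
from h import *
import pickle
o,s=pickle.load(open("w9.pkl","rb"))
crop(s["pixels"],220,170,120,100,6,"w9c.png")
E
```

```text
[0.6231 0.217  0.0744] [ 1.7999e+02  6.0000e-02 -1.7991e+02] 11.1 [ 0.249  0.389  1.284 -0.     1.468 -1.323] [-3.51 -0.84  6.84] [-0.16  0.53  0.04] 0.009
```

View pics/w9c.png

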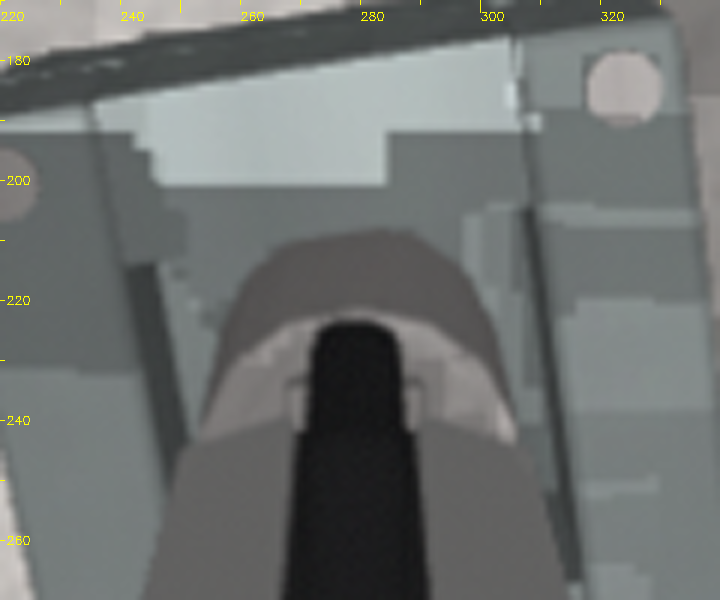

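Call:
{"fn": "arm_command", "kwargs": {
  "plan": [0,0,0,0,0,6,1,0,0,0,0,0,6,1,0,0,0,0,0,6,1,0,0,0,0,0,6,1,0,0,0,0,0,6,1]
}}

```text
time: 11.78
tool_pos: [0.6238, 0.2167, 0.0744]
ee_rot: [3.141, 0.002, 2.616]
wrist_force: [-1.4, -1.8, 5.6]
width: 0.0088
```

```bash
python3 look.py w10
```

```text
[0.6238 0.2167 0.0744] [1.7994e+02 1.3000e-01 1.4989e+02] 11.775 [ 2.490e-01  3.890e-01  1.284e+00 -1.000e-03  1.466e+00 -7.960e-01] [-1.39 -1.79  5.57] [-0.29  0.22  0.06] 0.0088
```

View pics/w10.png

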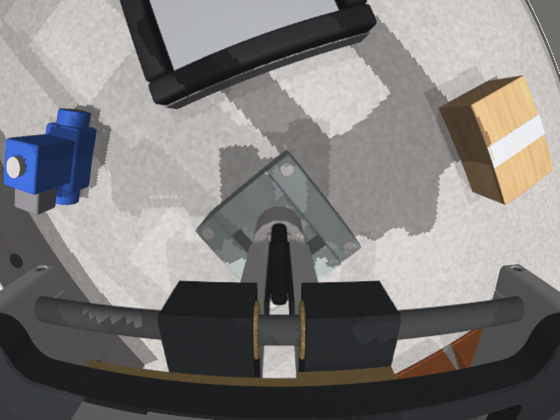

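Call:
{"fn": "arm_command", "kwargs": {
  "plan": [0,0,0,0,0,6,1,0,0,0,0,0,6,1,0,0,0,0,0,6,1,0,0,0,0,0,6,1,0,0,0,0,0,6,1,0,0,0,0,0,6,1,0,0,0,0,0,0,1]
}}

```text
time: 12.7
tool_pos: [0.6232, 0.2161, 0.0744]
ee_rot: [3.141, 0.002, 1.99]
wrist_force: [-2.6, -2.7, 7.6]
width: 0.0088
```

```bash
python3 look.py w11
```

```text
[0.6232 0.2161 0.0744] [1.7998e+02 1.0000e-01 1.1404e+02] 12.7 [ 0.249  0.388  1.284 -0.002  1.468 -0.171] [-2.63 -2.75  7.58] [-0.57  0.53  0.  ] 0.0088
```

Call:
{"fn": "arm_command", "kwargs": {
  "plan": [0,0,0,0,0,4,1,0,0,0,0,0,4,1,0,0,0,0,0,0,1]
}}

```text
time: 13.12
tool_pos: [0.6231, 0.216, 0.0744]
ee_rot: [3.141, 0.002, 1.851]
wrist_force: [-3.9, -2.3, 7.6]
width: 0.0087
```

```bash
python3 look.py w12
```

```text
[0.6231 0.216  0.0744] [1.7999e+02 1.0000e-01 1.0605e+02] 13.125 [ 0.249  0.388  1.284 -0.002  1.468 -0.031] [-3.94 -2.29  7.61] [-0.59  0.62 -0.01] 0.0087
```

Call:
{"fn": "arm_command", "kwargs": {
  "plan": [0,0,0,0,0,3,1,0,0,0,0,0,3,1,0,0,0,0,0,0,1]
}}

```text
time: 13.55
tool_pos: [0.6229, 0.2161, 0.0744]
ee_rot: [3.142, 0.002, 1.747]
wrist_force: [-3.1, -3.7, 7.3]
width: 0.0088
```

```bash
python3 look.py w13
```

```text
[0.6229 0.2161 0.0744] [1.8000e+02 1.0000e-01 1.0008e+02] 13.55 [ 0.249  0.388  1.285 -0.002  1.469  0.073] [-3.06 -3.67  7.26] [-0.56  0.71  0.13] 0.0088
```

Call:
{"fn": "arm_command", "kwargs": {
  "plan": [0,0,0,0,0,3,1,0,0,0,0,0,0,1,0,0,0,0,0,0,1]
}}

```text
time: 13.98
tool_pos: [0.6228, 0.2162, 0.0743]
ee_rot: [-3.142, 0.002, 1.695]
wrist_force: [-3.5, -2.3, 7.9]
width: 0.0087
```

```bash
python3 look.py w14
```

```text
[0.6228 0.2162 0.0743] [-1.800e+02  9.000e-02  9.712e+01] 13.975 [ 0.249  0.388  1.285 -0.002  1.469  0.125] [-3.51 -2.32  7.94] [-0.54  0.77  0.24] 0.0087
```

Call:
{"fn": "arm_command", "kwargs": {
  "plan": [0,0,0,0,0,3,1,0,0,0,0,0,0,1,0,0,0,0,0,0,1]
}}

```text
time: 14.4
tool_pos: [0.6228, 0.2162, 0.0744]
ee_rot: [3.141, 0.002, 1.643]
wrist_force: [-3.7, -3.2, 7.4]
width: 0.0091
```

```bash
python3 look.py w15
```

```text
[0.6228 0.2162 0.0744] [1.7999e+02 9.0000e-02 9.4160e+01] 14.4 [ 0.249  0.388  1.285 -0.002  1.469  0.177] [-3.74 -3.16  7.36] [-0.52  0.73  0.48] 0.0091
```

Call:
{"fn": "arm_command", "kwargs": {
  "plan": [0,0,0,0,0,-2,1,0,0,0,0,0,0,0.6,0,0,0,0,0,0,0.6,0,0,0,0,0,0,0.6,0,0,0,0,0,0,0.6]
}}

```text
time: 15.08
tool_pos: [0.6229, 0.217, 0.072]
ee_rot: [-3.141, 0.0, 1.677]
wrist_force: [-0.3, 0.6, 0.1]
width: 0.0375
```

```bash
python3 look.py w16
```

```text
[0.6229 0.217  0.072 ] [-1.7997e+02  1.0000e-02  9.6090e+01] 15.075 [ 0.249  0.391  1.286 -0.     1.465  0.143] [-0.26  0.56  0.11] [-0.05 -0.1  -0.02] 0.0375
```

View pics/w16.png

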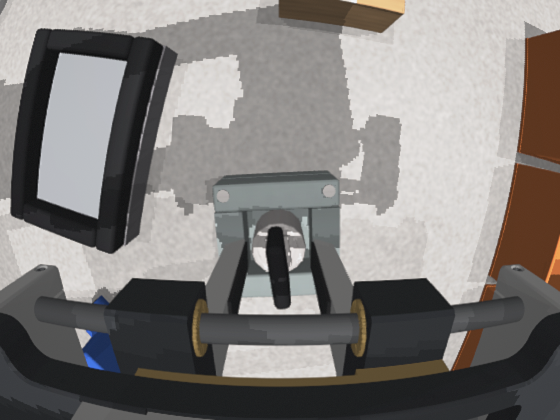

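Call:
{"fn": "arm_command", "kwargs": {
  "plan": [0,0,-1,0,0,0,0.6,0,0,-3,0,0,0,0.6,0,0,-4,0,0,0,0.3,0,0,-4,0,0,0,0,0,0,-3,0,0,0,0,0,0,0,0,0,0,0]
}}

```text
time: 15.88
tool_pos: [0.6246, 0.2174, 0.2271]
ee_rot: [3.133, -0.001, 1.677]
wrist_force: [-0.7, 0.6, 0.6]
width: 0.0742
```

```bash
python3 look.py w17;python3 - <<'E'
from h import *
import pickle
o,s=pickle.load(open("w17.pkl","rb"))
crop(s["pixels"],220,140,120,90,6,"w17c.png")
E
```

```text
[0.6246 0.2174 0.2271] [ 1.7953e+02 -7.0000e-02  9.6090e+01] 15.875 [ 0.249  0.332  1.055 -0.     1.747  0.143] [-0.71  0.6   0.57] [-0.05 -0.04  0.01] 0.0742
```

View pics/w17.png

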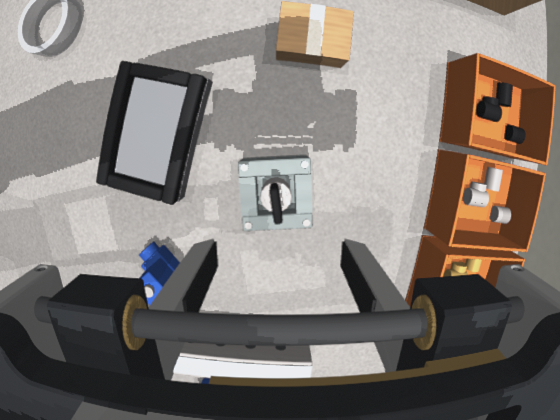

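View pics/w17c.png

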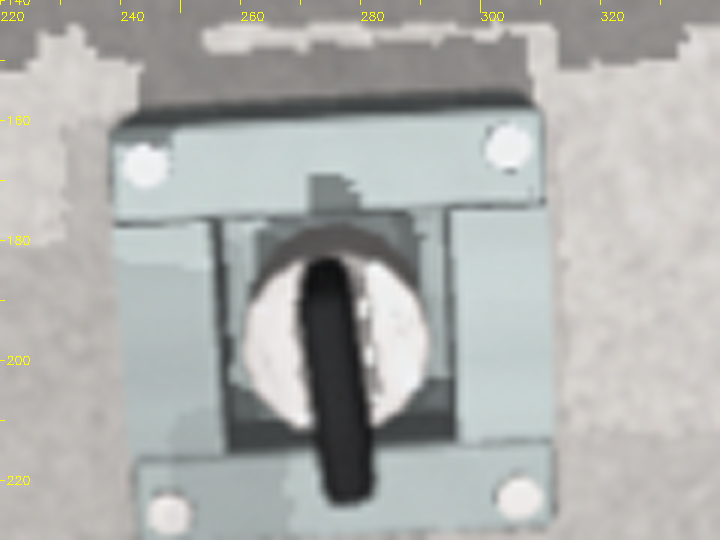

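```bash
python3 - <<'E'
from h import *
import pickle
def ang(a,b): d=b-a; return np.degrees(np.arctan2(d[1],d[0]))
o,s=pickle.load(open("w17.pkl","rb"));T=T_tool(o)
B=[wpt(s,T,*c,.046) for c in [(244.2,167.3),(304.8,164.5),(306.2,222.8),(248,225.7)]]
print("box",ang(B[0],B[1]),ang(B[3],B[2]),ang(B[3],B[0])-90,ang(B[2],B[1])-90, "box ctr",np.mean(B,0))
print("key",ang(wpt(s,T,278.2,224,.099),wpt(s,T,273.8,184.5,.099)))
a,b=wpt(s,T,278,223.5,.099),wpt(s,T,273.6,182.5,.062);print("key2",ang(a,b),a,b)
o,s=pickle.load(open("w7.pkl","rb"));T=T_tool(o)
B=[wpt(s,T,*c,.046) for c in [(244,174),(305.5,164.5),(313,224.5),(254.5,233)]]
print("box7",ang(B[0],B[1])-90,ang(B[3],B[2])-90,ang(B[0],B[3]),ang(B[1],B[2]))
E
```

```text
box 8.635318043578117 8.923938530671716 8.49281750008268 8.458894536367026 box ctr [0.6242032  0.21698924 0.046     ]
key 102.16833181894383
key2 103.42122657014477 [0.62801248 0.20086196 0.099     ] [0.62012087 0.23393313 0.062     ]
box7 8.895643578960815 8.736927789179305 8.77865420438804 8.252202013352502
```

```bash
python3 - <<'E'
from plan import *
go([.446,-.148,.225],np.radians(75.5),11)
E
```

```text
now [0.6236 0.2171 0.2241] [ 1.798e+02 -2.000e-02  9.609e+01] F [-0.1 -0.3  0. ] w 0.0783 t 15.925 q [ 0.249  0.333  1.058 -0.     1.746  0.143]
[-3.13 -1.96 -0.02] [ 0.02 -0.01  1.87]
[-3.19 -1.85 -0.02] [ 0.02 -0.01  1.87]
[-3.25 -1.75 -0.01] [ 0.02 -0.01  1.87]
[-3.31 -1.64 -0.01] [ 0.02 -0.01  1.87]
[-3.36 -1.53 -0.01] [ 0.02 -0.01  1.87]
[-3.41 -1.42 -0.01] [ 0.02 -0.01  1.87]
[-3.45 -1.31 -0.01] [ 0.02 -0.01  1.87]
[-3.49 -1.2  -0.01] [ 0.02 -0.01  1.87]
[-3.53 -1.08 -0.01] [ 0.02 -0.01  1.87]
[-3.56 -0.97 -0.01] [ 0.02 -0.01  1.87]
[-3.59 -0.85 -0.01] [ 0.02 -0.01  1.87]
```

Call:
{"fn": "arm_command", "kwargs": {
  "plan": [-3.1,-2.0,0,0,0,1.9,0.3,-3.2,-1.9,0,0,0,1.9,0.3,-3.2,-1.8,0,0,0,1.9,0.3,-3.3,-1.6,0,0,0,1.9,0.3,-3.4,-1.5,0,0,0,1.9,0.3,-3.4,-1.4,0,0,0,1.9,0.3,-3.4,-1.3,0,0,0,1.9,0.3,-3.5,-1.2,0,0,0,1.9,0.3]
}}

```text
time: 16.92
tool_pos: [0.4914, -0.0484, 0.2199]
ee_rot: [-3.137, -0.0, 1.411]
wrist_force: [0.1, 0.1, 0.9]
width: 0.0657
```

Call:
{"fn": "arm_command", "kwargs": {
  "plan": [-3.5,-1.1,0,0,0,1.9,0.3,-3.6,-1.0,0,0,0,1.9,0.3,-3.6,-0.9,0,0,0,1.6,0.3,0,0,0,0,0,0,0.3,0,0,0,0,0,0,0.3]
}}

```text
time: 17.55
tool_pos: [0.4428, -0.1463, 0.221]
ee_rot: [-3.139, -0.001, 1.318]
wrist_force: [-0.2, -0.2, 0.2]
width: 0.0659
```

```bash
python3 look.py v1;python3 - <<'E'
from h import *
import pickle
o,s=pickle.load(open("v1.pkl","rb"))
crop(s["pixels"],200,110,160,120,5,"v1c.png")
E
```

```text
[ 0.4428 -0.1463  0.221 ] [-1.7987e+02 -6.0000e-02  7.5490e+01] 17.55 [-4.410e-01 -1.000e-01  1.542e+00  1.000e-03  1.702e+00 -1.880e-01] [-0.21 -0.2   0.2 ] [-0.03 -0.09  0.02] 0.0659
```

View pics/v1.png

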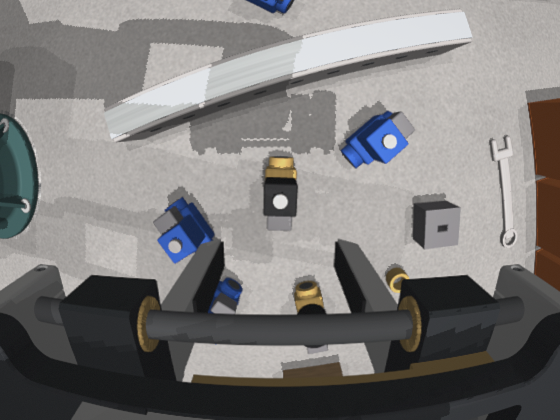

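View pics/v1c.png

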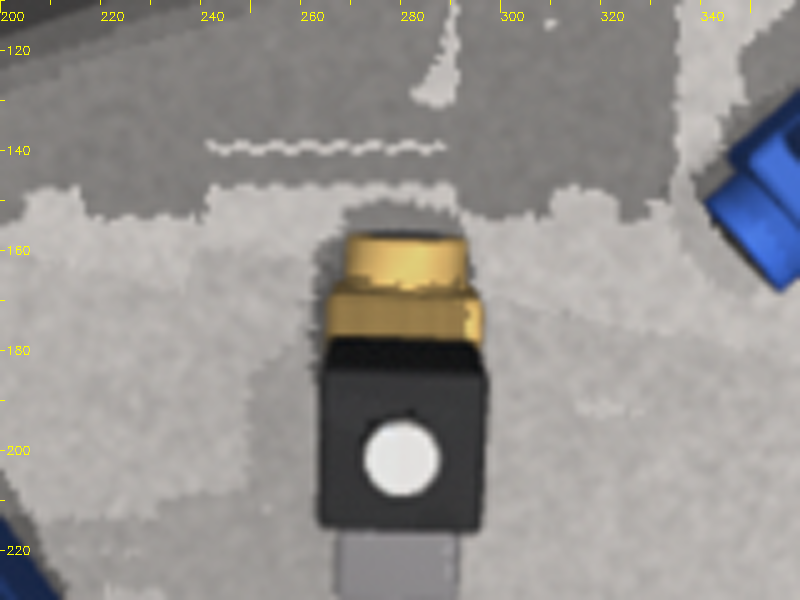

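```bash
python3 - <<'E'
from h import *
import pickle
o,s=pickle.load(open("v1.pkl","rb"));T=T_tool(o)
st=wpt(s,T,280.3,201.5,.082);print("stud",st, "tool",T[:3,:3].T@(st-T[:3,3]))
C=[wpt(s,T,*c,.076) for c in [(264.2,184.5),(297.3,185),(296,216.3),(263.7,215.5)]]
for c in C: print(c.round(4))
print("ctr",np.mean(C,0))
a=lambda p,q:np.degrees(np.arctan2(*(q-p)[:2][::-1]))
print(a(C[3],C[0]),a(C[2],C[1]),a(C[0],C[1])+90,a(C[3],C[2])+90)
E
```

```text
stud [ 0.44579523 -0.14417843  0.082     ] tool [0.00270692 0.00270967 0.13903601]
[ 0.4344 -0.1249  0.076 ]
[ 0.4659 -0.1335  0.076 ]
[ 0.457  -0.1643  0.076 ]
[ 0.4257 -0.1553  0.076 ]
ctr [ 0.44573647 -0.14448189  0.076     ]
74.00017935274413 73.88521847443457 74.652939059423 74.05069391142243
```

Call:
{"fn": "arm_command", "kwargs": {
  "plan": [0.27,0.25,3.4,0,0,1.2,0.3,0,0,3.4,0,0,0,0.3,0,0,3.2,0,0,0,0.3,0,0,2.0,0,0,0,0.3,0,0,0,0,0,0,0.3,0,0,0,0,0,0,0.3]
}}

```text
time: 18.35
tool_pos: [0.447, -0.1446, 0.1033]
ee_rot: [3.14, 0.0, 1.298]
wrist_force: [0.1, 0.6, -0.6]
width: 0.066
```

```bash
python3 look.py v2
```

```text
[ 0.447  -0.1446  0.1033] [1.7993e+02 1.0000e-02 7.4360e+01] 18.35 [-0.434 -0.044  1.725  0.     1.459 -0.161] [ 0.09  0.62 -0.61] [-0.04 -0.11 -0.07] 0.066
```

View pics/v2.png

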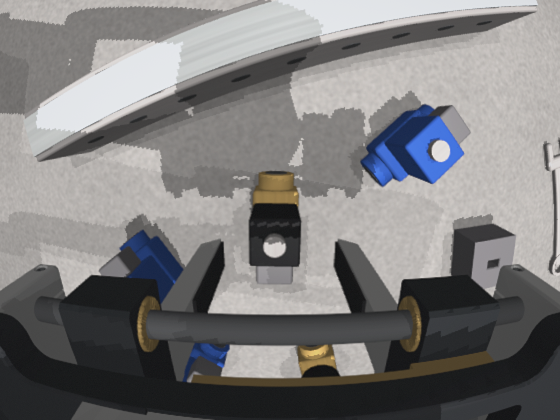

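```bash
python3 - <<'E'
from h import *
from bench import cams
import pickle
o,s=pickle.load(open("v2.pkl","rb"));T=T_tool(o)
for n,u,v,z in [("stud",274.3,246.5,.082),("blueL near corner",184,285,.05),("blueL",165,262,.03),("coil nl",250,222,.076),("coil nr",299,222,.076)]:
    p=wpt(s,T,u,v,z); print(n,p.round(4),(T[:3,:3].T@(p-T[:3,3])).round(4))
E
```

```text
stud [ 0.4455 -0.1439  0.082 ] [ 0.0003 -0.0017  0.0213]
blueL near corner [ 0.3633 -0.1685  0.05  ] [-0.0455 -0.0742  0.0532]
blueL [ 0.3455 -0.1523  0.03  ] [-0.0348 -0.0958  0.0732]
coil nl [ 0.4344 -0.1259  0.076 ] [ 0.0146 -0.0172  0.0273]
coil nr [ 0.4645 -0.1343  0.076 ] [0.0146 0.014  0.0273]
```

Clear of the blue valve (74 mm vs 46 mm finger). Descend and grip.

Call:
{"fn": "arm_command", "kwargs": {
  "plan": [0,-0.15,2.0,0,0,0.2,0.3,0,0,2.0,0,0,0,0.3,0,0,1.5,0,0,0,0.3,0,0,0,0,0,0,0.3,0,0,0,0,0,0,0.3]
}}

```text
time: 19.02
tool_pos: [0.4455, -0.1449, 0.0484]
ee_rot: [3.14, 0.0, 1.293]
wrist_force: [0.0, -0.2, -0.8]
width: 0.0657
```

```bash
python3 look.py v3
```

```text
[ 0.4455 -0.1449  0.0484] [1.799e+02 2.000e-02 7.409e+01] 19.025 [-0.436  0.     1.797 -0.     1.342 -0.158] [ 0.05 -0.18 -0.85] [-0.01 -0.08  0.06] 0.0657
```

View pics/v3.png

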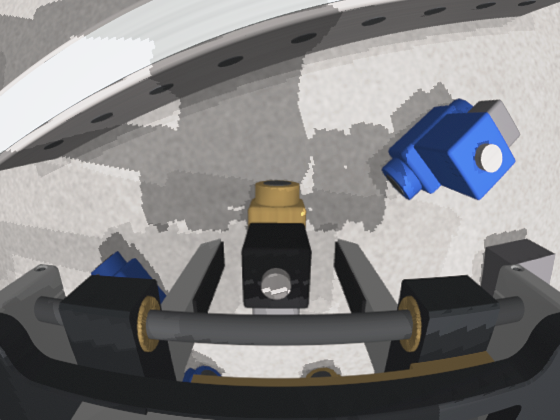

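Call:
{"fn": "arm_command", "kwargs": {
  "plan": [0,-0.05,0.2,0,0,0,0.3,0,0,0,0,0,0,1,0,0,0,0,0,0,1,0,0,0,0,0,0,1,0,0,0,0,0,0,1,0,0,0,0,0,0,1,0,0,0,0,0,0,1]
}}

```text
time: 19.95
tool_pos: [0.4443, -0.1445, 0.0455]
ee_rot: [-3.141, 0.0, 1.293]
wrist_force: [-1.5, 0.1, 2.0]
width: 0.0339
```

```bash
python3 look.py v4
```

```text
[ 0.4443 -0.1445  0.0455] [-1.7999e+02  1.0000e-02  7.4090e+01] 19.95 [-0.436  0.002  1.802 -0.     1.338 -0.158] [-1.49  0.09  1.96] [0.04 0.03 0.04] 0.0339
```

View pics/v4.png

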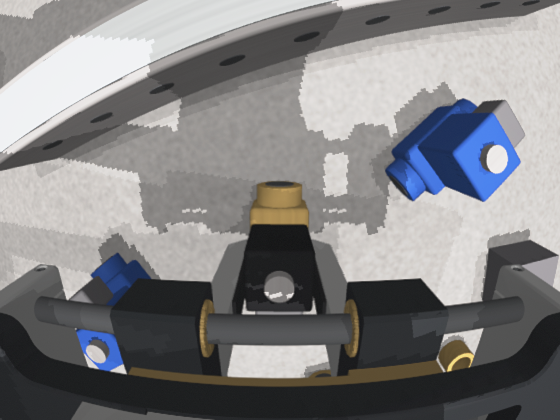

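Call:
{"fn": "arm_command", "kwargs": {
  "plan": [0,0,-0.5,0,0,0,1,0,0,-1.5,0,0,0,1,0,0,-2.5,0,0,0,1,0,0,-3,0,0,0,1,0,0,-3.5,0,0,0,1,0,0,-3,0,0,0,1,0,0,-2,0,0,0,1,0,0,0,0,0,0,1]
}}

```text
time: 21.0
tool_pos: [0.4453, -0.1449, 0.208]
ee_rot: [3.137, 0.001, 1.293]
wrist_force: [0.5, -0.0, -3.5]
width: 0.034
```

```bash
python3 look.py v5; python3 - <<'E'
from plan import *
go([.460,.215,.215],np.radians(81),16)
E
```

```text
[ 0.4453 -0.1449  0.208 ] [1.7972e+02 5.0000e-02 7.4090e+01] 21.0 [-0.436 -0.099  1.567 -0.     1.669 -0.158] [ 0.54 -0.01 -3.55] [-0.02 -0.09  0.  ] 0.034
now [ 0.4446 -0.1446  0.2062] [1.799e+02 2.000e-02 7.409e+01] F [-0.4  0.9 -4.4] w 0.0339 t 21.05 q [-0.436 -0.098  1.569 -0.     1.668 -0.158]
[ 2.19 -0.52 -0.06] [ 0.01  0.   -0.43]
[ 2.19 -0.51 -0.06] [ 0.01  0.   -0.43]
[ 2.2  -0.49 -0.06] [ 0.01  0.   -0.43]
[ 2.2  -0.47 -0.06] [ 0.01  0.   -0.43]
[ 2.2  -0.46 -0.06] [ 0.01  0.   -0.43]
[ 2.21 -0.44 -0.06] [ 0.01  0.   -0.43]
[ 2.21 -0.42 -0.06] [ 0.01  0.   -0.43]
[ 2.21 -0.41 -0.06] [ 0.01  0.   -0.43]
[ 2.22 -0.39 -0.06] [ 0.01  0.   -0.43]
[ 2.22 -0.37 -0.06] [ 0.01  0.   -0.43]
[ 2.22 -0.36 -0.06] [ 0.01  0.   -0.43]
[ 2.22 -0.34 -0.06] [ 0.01  0.   -0.43]
[ 2.23 -0.32 -0.06] [ 0.01  0.   -0.43]
[ 2.23 -0.31 -0.06] [ 0.01  0.   -0.43]
[ 2.23 -0.29 -0.06] [ 0.01  0.   -0.43]
[ 2.23 -0.27 -0.05] [ 0.01  0.   -0.43]
```

View pics/v5.png

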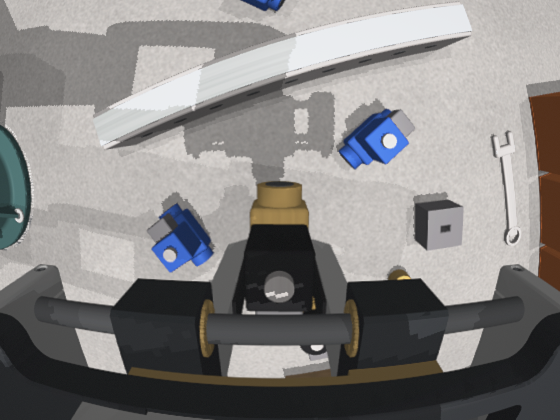

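Call:
{"fn": "arm_command", "kwargs": {
  "plan": [1.2,-0.3,0,0,0,-0.4,1,2.2,-0.5,0,0,0,-0.4,1,2.6,-0.5,0,0,0,-0.5,1,2.6,-0.5,0,0,0,-0.5,1,2.6,-0.5,0,0,0,-0.5,1,2.6,-0.5,0,0,0,-0.5,1,2.6,-0.5,0,0,0,-0.5,1,2.6,-0.5,0,0,0,-0.5,1]
}}

```text
time: 22.05
tool_pos: [0.4529, 0.0507, 0.2039]
ee_rot: [-3.139, 0.0, 1.361]
wrist_force: [-0.1, -0.0, -4.1]
width: 0.034
```

Call:
{"fn": "arm_command", "kwargs": {
  "plan": [2.6,-0.4,0,0,0,-0.5,1,2.4,-0.4,0,0,0,-0.5,1,1.2,-0.2,0,0,0,-0.5,1,0,0,0,0,0,-0.5,1,0,0,0,0,0,-0.5,1,0,0,0,0,0,-0.5,1,0,0,0,0,0,0,1]
}}

```text
time: 22.92
tool_pos: [0.4569, 0.1112, 0.2055]
ee_rot: [3.141, 0.0, 1.411]
wrist_force: [0.5, -0.1, -4.0]
width: 0.0335
```

```bash
python3 look.py v6
```

```text
[0.4569 0.1112 0.2055] [1.7999e+02 1.0000e-02 8.0830e+01] 22.925 [ 0.118 -0.09   1.564 -0.     1.668  0.278] [ 0.5  -0.08 -4.04] [-0.03 -0.13  0.03] 0.0335
```

View pics/v6.png

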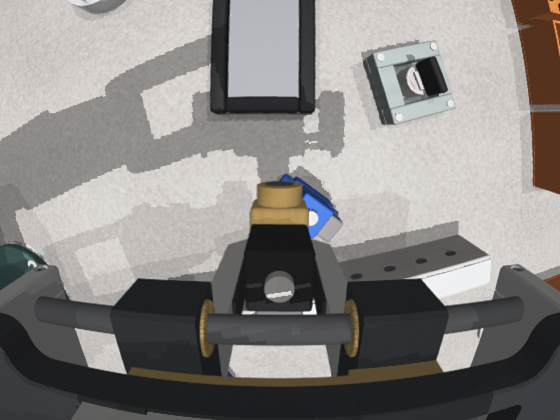

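Call:
{"fn": "arm_command", "kwargs": {
  "plan": [1.2,-0.1,0,0,0,0,1,2.0,-0.1,0,0,0,0,1,2.4,-0.1,0,0,0,0,1,2.4,-0.1,0,0,0,0,1,1.6,0,0,0,0,0,1,0,0,0,0,0,0,1,0,0,0,0,0,0,1]
}}

```text
time: 23.85
tool_pos: [0.468, 0.2068, 0.2054]
ee_rot: [-3.141, 0.001, 1.412]
wrist_force: [-0.0, -0.1, -4.3]
width: 0.0337
```

```bash
python3 look.py v7;python3 - <<'E'
from h import *
import pickle
o,s=pickle.load(open("v7.pkl","rb"))
crop(s["pixels"],190,50,180,150,4,"v7c.png")
E
```

```text
[0.468  0.2068 0.2054] [-1.7999e+02  5.0000e-02  8.0870e+01] 23.85 [ 3.060e-01  4.000e-03  1.473e+00 -1.000e-03  1.665e+00  4.650e-01] [-0.05 -0.13 -4.26] [-0.02 -0.08  0.05] 0.0337
```

View pics/v7.png

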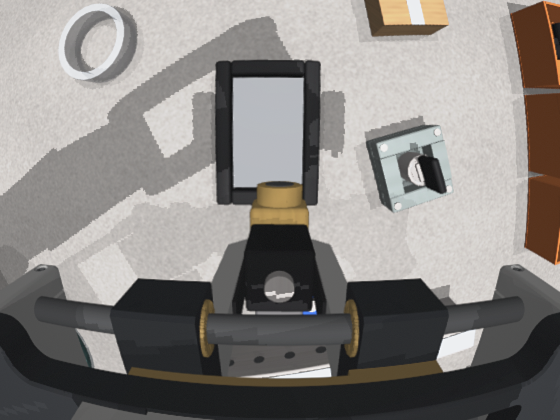

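View pics/v7c.png

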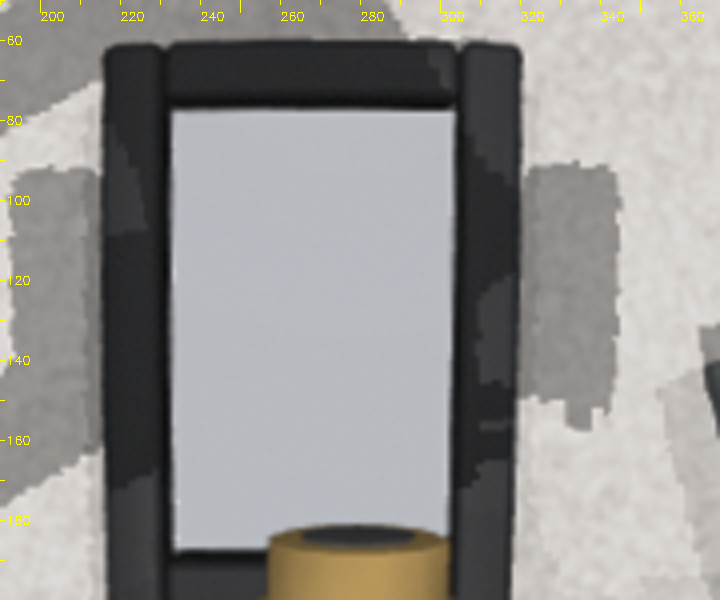

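```bash
python3 - <<'E'
from h import *
import pickle
a=lambda p,q:np.degrees(np.arctan2(*(q-p)[:2][::-1]))
o,s=pickle.load(open("v7.pkl","rb"));T=T_tool(o)
crop(s["pixels"],200,175,130,60,6,"v7d.png")
F=[wpt(s,T,*c,.05) for c in [(216,61.2),(319.8,61.2),(317.8,203.8),(217,203.8)]]
print("frame",np.mean(F,0).round(4),[np.linalg.norm(F[i]-F[(i+1)%4]).round(4) for i in range(4)],a(F[3],F[0]),a(F[2],F[1]),a(F[0],F[1])+90,a(F[3],F[2])+90)
G=[wpt(s,T,*c,.03) for c in [(232.6,77.3),(303.8,77.8),(302.3,187),(233.3,187.2)]]
print("glass",np.mean(G,0).round(4),[np.linalg.norm(G[i]-G[(i+1)%4]).round(4) for i in range(4)],a(G[3],G[0]),a(G[2],G[1]),a(G[0],G[1])+90,a(G[3],G[2])+90)
print("cam",(T@s["tool_from_camera"])[:3,3])
E
```

```text
frame [0.469  0.2773 0.05  ] [np.float64(0.1037), np.float64(0.1463), np.float64(0.1049), np.float64(0.1473)] 80.27896338909622 80.72084191704889 80.27854577141015 80.83921761134678
glass [0.4688 0.277  0.03  ] [np.float64(0.075), np.float64(0.1177), np.float64(0.075), np.float64(0.119)] 80.51024251480476 80.48619032466674 79.9464011784997 80.9435748746856
cam [0.4806808  0.27851308 0.37642039]
```

View pics/v7d.png

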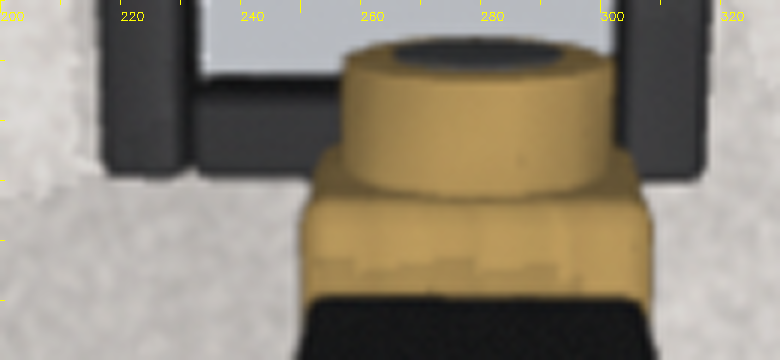

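Call:
{"fn": "arm_command", "kwargs": {
  "plan": [1.0,-0.1,0,0,0,0.2,1,1.8,-0.3,0.5,0,0,0.2,1,2.0,-0.3,1.0,0,0,0,1,1.4,-0.2,1.5,0,0,0,1,0.7,-0.1,1.5,0,0,0,1,0,0,1.0,0,0,0,1,0,0,0,0,0,0,1,0,0,0,0,0,0,1]
}}

```text
time: 24.9
tool_pos: [0.4699, 0.2766, 0.151]
ee_rot: [3.141, -0.0, 1.404]
wrist_force: [-0.5, 0.9, -4.4]
width: 0.0338
```

```bash
python3 look.py v8; python3 - <<'E'
from bench import cams
from h import *
for n in ["top","scene"]:
    s=cams.snapshot(n)["pixels"]
    cv2.imwrite(f"pics/{n}8.png",s[:,:,::-1])
E
```

```text
[0.4699 0.2766 0.151 ] [ 1.7994e+02 -2.0000e-02  8.0440e+01] 24.9 [ 0.428  0.097  1.485 -0.     1.559  0.595] [-0.54  0.95 -4.43] [-0.02 -0.09 -0.01] 0.0338
```

View pics/v8.png

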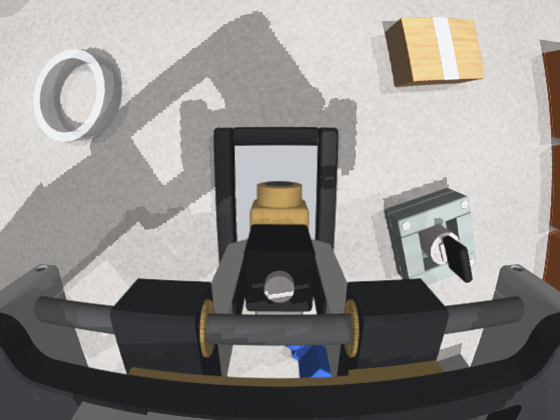

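View pics/scene8.png

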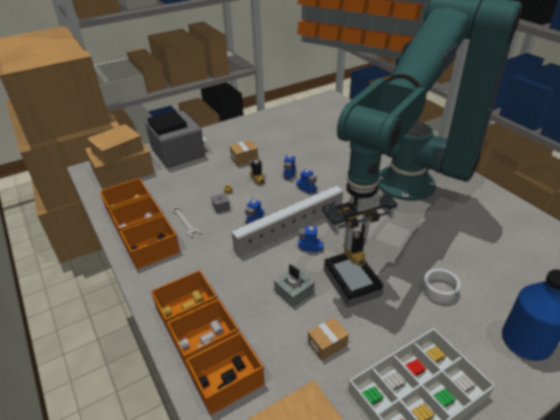

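View pics/top8.png

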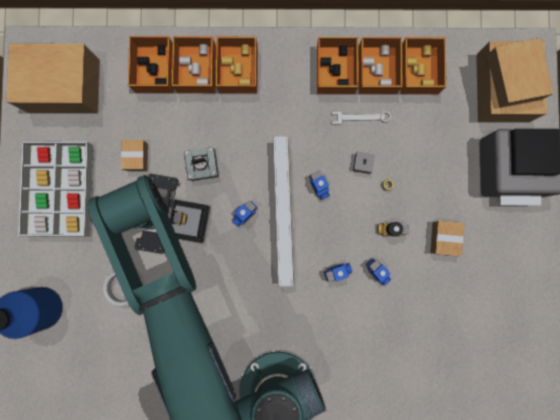

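```bash
python3 - <<'E'
from h import *
import pickle
o,s=pickle.load(open("v8.pkl","rb"));T=T_tool(o)
crop(s["pixels"],200,115,150,120,5,"v8c.png")
I=np.eye(4)
print("proj stud",wproj(s,I,np.array([0,0,-.0365])),"port end top x38",wproj(s,I,np.array([.038,0,.0185])), wproj(s,I,np.array([.038,0,.0455])))
E
```

```text
proj stud [276.2860192  290.21926281] port end top x38 [276.7654904  188.06175887] [276.98486318 180.85925807]
```

View pics/v8c.png

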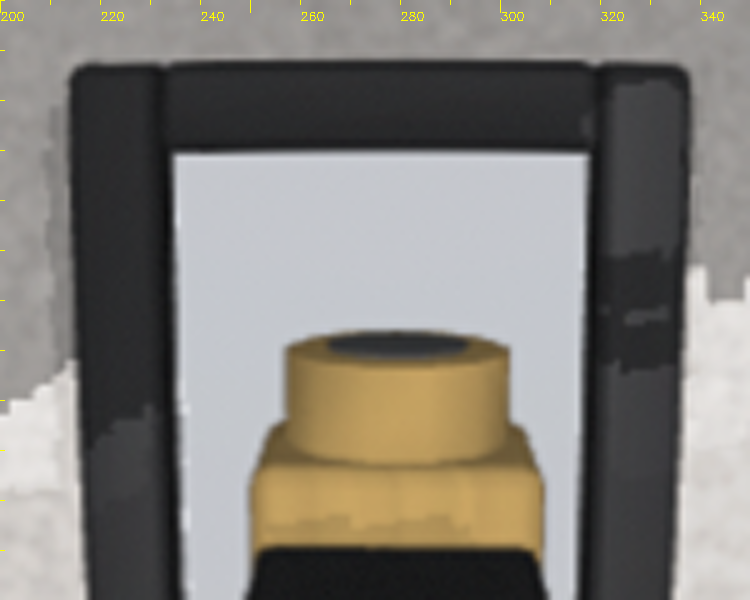

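```bash
python3 - <<'E'
from h import *
import pickle
for n in ["w1","w7","v1","v5","v7","v8"]:
    o,s=pickle.load(open(n+".pkl","rb")); print(n,s["cx"],s["cy"],s["fov_y"],s["tool_from_camera"][:3,3],s["tool_from_camera"][1,:3])
    I=np.eye(4);print(wproj(s,I,np.array([0,0,-.0365])),wproj(s,I,np.array([.038,0,.0185])))
E
```

```text
w1 278.8401641600501 211.2121839444077 65.70646984690485 [ 0.07145337  0.00017638 -0.17112745] [ 9.99999525e-01  1.42750198e-04 -9.64027295e-04]
[278.1634982  287.33816635] [278.22546076 185.44776129]
w7 278.8401641600501 211.2121839444077 65.70646984690485 [ 7.14390575e-02 -2.19425868e-05 -1.71129132e-01] [ 9.99999664e-01  1.04039339e-04 -8.13713100e-04]
[278.63555131 287.25623481] [278.6105159  185.37020397]
v1 278.8401641600501 211.2121839444077 65.70646984690485 [ 0.07278168  0.00106021 -0.17112894] [ 9.99999755e-01  7.03974293e-05 -6.96949492e-04]
[276.34843464 290.40921898] [276.82250918 188.23456222]
v5 278.8401641600501 211.2121839444077 65.70646984690485 [ 0.07280779  0.00105288 -0.17112169] [ 9.99999773e-01  7.27027118e-05 -6.70479509e-04]
[276.37283748 290.47102345] [276.84340079 188.28575215]
v7 278.8401641600501 211.2121839444077 65.70646984690485 [ 0.07268137  0.00107903 -0.17112701] [ 9.99999686e-01  9.72106297e-05 -7.86014627e-04]
[276.28111102 290.2011342 ] [276.76098338 188.04625075]
v8 278.8401641600501 211.2121839444077 65.70646984690485 [ 0.0726893   0.00107774 -0.17112567] [ 9.99999692e-01  9.54901166e-05 -7.78959196e-04]
[276.2860192  290.21926281] [276.7654904  188.06175887]
```

```bash
python3 - <<'E'
from h import *
import pickle
o,s=pickle.load(open("v8.pkl","rb"))
crop(s["pixels"],230,225,100,80,8,"v8d.png")
for n in ["v7","v8"]:
    o,s=pickle.load(open(n+".pkl","rb"))
    s["tool_from_camera"]=s["tool_from_camera"].copy(); s["tool_from_camera"][:2,3]=[.0725,0]
    T=T_tool(o); Ti=np.linalg.inv(T)
    tl=lambda u,v,z:(Ti@np.r_[wpt(s,T,u,v,z),1])[:3]
    if n=="v7":
        print("v7 glass", np.mean([tl(*c,.03) for c in [(232.6,77.3),(303.8,77.8),(302.3,187),(233.3,187.2)]],0), "TCP",o["tool_pos"])
    else:
        a,b=tl(235,145.5,.03),tl(317.8,145.5,.03); print("far glass corners",a,b,"ctr",(a+b)/2-[.059,0,0])
        a,b=tl(214.5,130,.05),tl(338.2,130,.05); print("far frame corners",a,b,"ctr",(a+b)/2-[.075,0,0])
        for r,l,q in [(180,236,316.7),(230,237.2,315.6)]:
            a,b=tl(l,r,.03),tl(q,r,.03); print("sides",(a+b)/2)
        I=np.eye(4); print("stud",wproj(s,I,np.array([0,0,-.0365])),[ (z,wproj(s,I,np.array([.038,0,z])).round(1)) for z in (.0185,.0205,.0225)])
E
```

```text
v7 glass [ 0.06945211 -0.01141191  0.17529822] TCP [0.46803808 0.20678028 0.20535676]
far glass corners [ 0.05822276 -0.03915822  0.12096857] [0.05814824 0.03520329 0.12104081] ctr [-0.0008145  -0.00197746  0.12100469]
far frame corners [ 0.07273332 -0.05373725  0.10095916] [0.0726099  0.04992299 0.10105986] ctr [-0.00232839 -0.00190713  0.10100951]
sides [ 0.02666114 -0.00205538  0.12099424]
sides [-0.02112764 -0.00208949  0.12097849]
stud [278.59932227 289.86595339] [(0.0185, array([278.6, 187.7])), (0.0205, array([278.6, 187.1])), (0.0225, array([278.6, 186.6]))]
```

View pics/v8d.png

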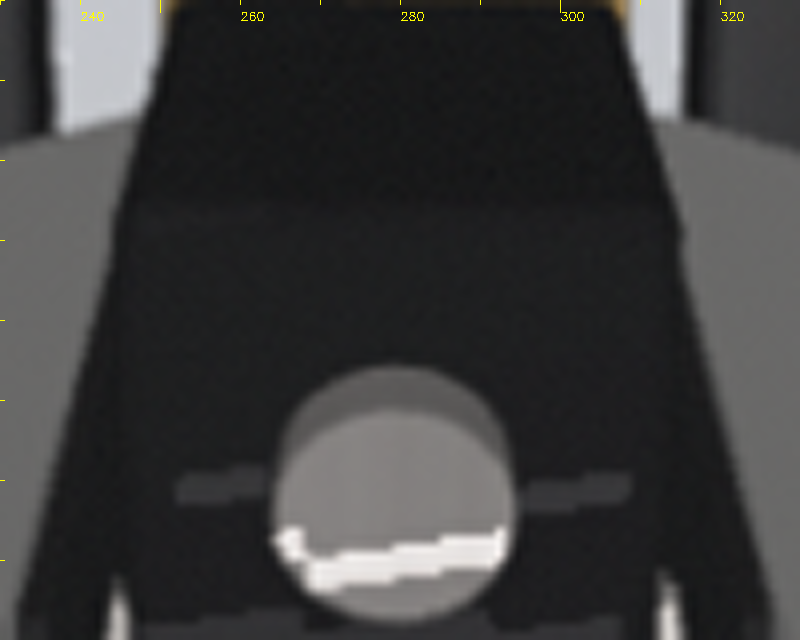

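Call:
{"fn": "arm_command", "kwargs": {
  "plan": [-0.05,-0.22,0.5,0,0,0,1,0,0,1.0,0,0,0,1,0,0,1.5,0,0,0,1,0,0,1.0,0,0,0,1,0,0,0,0,0,0,1,0,0,0,0,0,0,1,0,0,0,0,0,0,1]
}}

```text
time: 25.92
tool_pos: [0.4677, 0.277, 0.1112]
ee_rot: [3.14, -0.001, 1.405]
wrist_force: [0.5, 0.3, -3.9]
width: 0.0338
```

```bash
python3 look.py v9; python3 - <<'E'
from h import *
import pickle
o,s=pickle.load(open("v9.pkl","rb"))
crop(s["pixels"],180,140,200,150,4,"v9c.png")
E
```

```text
[0.4677 0.277  0.1112] [ 1.7993e+02 -4.0000e-02  8.0490e+01] 25.925 [ 0.43   0.115  1.546 -0.     1.48   0.596] [ 0.52  0.31 -3.92] [-0.05 -0.07  0.  ] 0.0338
```

View pics/v9c.png

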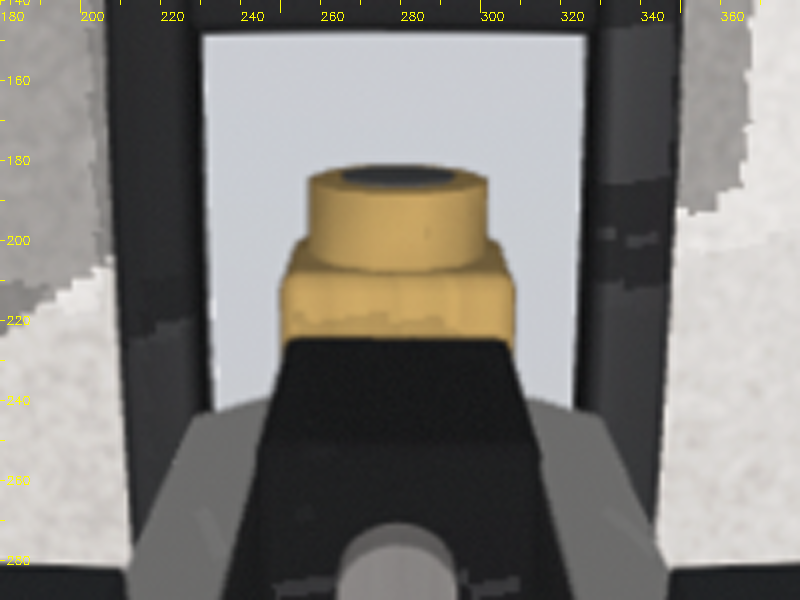

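```bash
python3 - <<'E'
from h import *
import pickle
o,s=pickle.load(open("v9.pkl","rb"))
s["tool_from_camera"]=s["tool_from_camera"].copy(); s["tool_from_camera"][:2,3]=[.0725,0]
T=T_tool(o); Ti=np.linalg.inv(T)
tl=lambda u,v,z:(Ti@np.r_[wpt(s,T,u,v,z),1])[:3].round(4)
for a,b in [((230.3,148.6),(326.7,148.6)),((233.3,235),(324.2,235))]:
    p,q=tl(*a,.03),tl(*b,.03); print(p,q,(p+q)/2)
print(tl(206.7,140,.05),tl(350,140,.05))
E
```

```text
[ 0.0578 -0.0376  0.0812] [0.0578 0.0374 0.0812] [ 5.78e-02 -1.00e-04  8.12e-02]
[-0.0127 -0.0373  0.0811] [-0.0127  0.0376  0.0812] [-0.0127   0.00015  0.08115]
[ 0.0656 -0.0518  0.0611] [0.0656 0.0515 0.0613]
```

Call:
{"fn": "arm_command", "kwargs": {
  "plan": [-0.08,-0.02,0.6,0,0,0,1,0,0,1.0,0,0,0,1,0,0,0.7,0,0,0,1,0,0,0.2,0,0,0,1,0,0,0,0,0,0,1,0,0,0,0,0,0,1,0,0,0,0,0,0,1]
}}

```text
time: 26.85
tool_pos: [0.4672, 0.2761, 0.0858]
ee_rot: [3.141, -0.0, 1.405]
wrist_force: [-0.7, 0.8, -3.9]
width: 0.0338
```

```bash
python3 look.py v10; python3 - <<'E'
from h import *
from bench import cams
import pickle
o,s=pickle.load(open("v10.pkl","rb"))
crop(s["pixels"],180,130,200,150,4,"v10c.png")
crop(cams.snapshot("scene")["pixels"],260,180,160,120,5,"s10c.png")
E
```

```text
[0.4672 0.2761 0.0858] [ 1.7996e+02 -2.0000e-02  8.0490e+01] 26.85 [ 0.429  0.131  1.58  -0.     1.43   0.595] [-0.67  0.8  -3.88] [-0.07 -0.08  0.08] 0.0338
```

View pics/v10c.png

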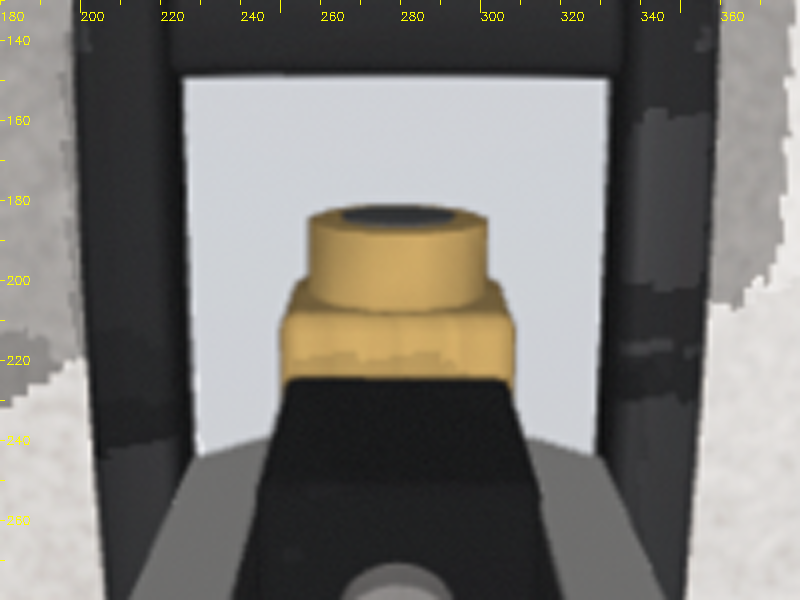

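View pics/s10c.png

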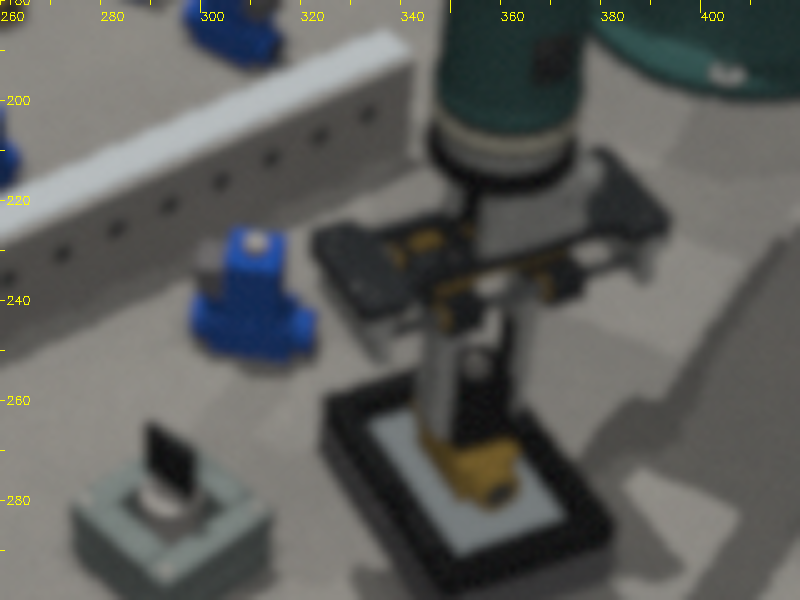

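```bash
python3 - <<'E'
from h import *
import pickle
o,s=pickle.load(open("v10.pkl","rb"))
s["tool_from_camera"]=s["tool_from_camera"].copy(); s["tool_from_camera"][:2,3]=[.0725,0]
T=T_tool(o); Ti=np.linalg.inv(T)
p=[(Ti@np.r_[wpt(s,T,u,149,.03),1])[:3] for u in (225.8,332.5)]; print((p[0]+p[1])/2-[.059,0,0])
from bench import close_job,robot
print(robot.get_obs()["tool_pos"]); close_job()
E
```

```text
[7.13276351e-05 4.08283996e-04 5.58456994e-02]
[0.46707721 0.27610007 0.08571974]
the job is handed in; nothing more can be done
```

The job is handed in. The key is in the switch and turned on, and the arm is still holding the square-coil valve over the glass.

**Key switch:** I took the key from its holder and pushed it in until the shoulder stopped on the mouth; the arm's height stayed fixed while the upward force rose to about 7 N. I then turned it clockwise until the wrist moment climbed to about 0.5 N m. After I let go, the camera showed the key standing upright, about 86° (1.5 rad) clockwise of the box. That matches the cylinder at its 1.3 rad stop plus the 0.2 rad of play. The key slipped about 6–8° in the grip against the stop.

**Valve:** I lifted the square-coil brass valve and carried it with about 8 cm between its underside and the top of the beam. The last checks showed:
- **Level:** the tool is within 0.1° of vertical.
- **Ports:** they run along the glass's long side.
- **Centring:** within about 0.5 mm of the glass's centre.
- **Height:** the underside is about 10 mm above the glass, judged from the tool height when I gripped the valve on the bench.
- **Contact:** the wrist force showed only the valve's weight.

**Checks that disagreed:**
- The top camera's positions were 3–5 mm off the wrist camera's, so I used the wrist camera.
- The wrist camera's reported sideways offset was also about 1 mm out. I did the final centring by comparing the valve and the glass in the same picture.

I saw nothing else moved in the pictures I took.

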